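Put the loose tenons away in the rotary drum and hang its job ticket at the mark

ROBOT

A 6-joint arm with a two-finger parallel gripper is mounted at the origin on the work surface. World frame = base frame: x ahead of the robot, y to its left, z up, the work surface at z = 0. Lengths are in m, angles in rad, forces in N, time in s.
With the tool pointing down it reaches from about 0.35 to 0.775 m from the base axis. Payload 7.3 kg.
Tool frame: the origin (TCP) lies midway between the tips of the shut fingers; the grasp point (between the pads) lies 19 mm behind it; z points along the fingers, y is the line along which they close (so a half turn about z gives the same grasp; the last joint's range is limited). The gripper opens to 92 mm and grips with 3 to 60 N. Pads are 19 mm wide; open, the fingers measure 130 mm over their backs; the gripper's body (75 mm by 190 mm) begins 47 mm behind the grasp point.
Start: joints at [-1.377, 0.342, 1.524, -0, 1.275, -0.146], TCP at [0.175, -0.495, 0.227] pointing down, gripper open.
Joint ranges: [-2.53, 2.53], [-0.77, 2.02], [0.04, 2.7], [-1, 4.14], [0.28, 2.66], [-3.11, 3.11]. Speed limits (rad/s): [2.57, 2.57, 3.14, 3.14, 3.14, 3.14].

INTERFACE

Orientations are given as [roll, pitch, yaw] about the fixed x, y, z axes, in that order (R = Rz(yaw) Ry(pitch) Rx(roll)).
In Python, from cell import robot, read_camera, camera_params, nets gives the robot as it stands. The module is installed in compiled form; this text tells all that it offers.
- The arm moves only by the tool step_arm, never from a script. Its argument "steps" is a list of rows, each an object of numbers: "x", "y", "z": the shift along the tool's x, y, z as a fraction of full scale; "rx", "ry", "rz": the turn, a rotation vector about the tool's x, y, z as a fraction of full scale; "claw": the opening, from -1 (shut) to 1 (fully open). In form: [{"x": .., "y": .., "z": .., "rx": .., "ry": .., "rz": .., "claw": ..}, ...]. A call has 1 to 12 rows; each row is the pose to reach, as a shift and turn from the pose commanded when the call began, along the tool's axes at that moment; what a row does not reach only later rows make up. Full scale, the value 1, is 750 mm for a shift and pi/4 rad for a turn. A row lasts 1/12 s, in which the tool goes at most 41.7 mm and 7.16 degrees, less where a joint would pass 70% of its speed; a pose out of reach is approached as far as the arm can. A call with a number of a shift or a turn outside -1 to 1 is refused whole. A call with a gripper value outside its range is refused whole. The fingers move at their own pace and stop on an object; "squeeze" is the grip in N (left out, the last holds). Time passes only in rows, so rows that repeat a pose let the fingers close. It gives the time, the measured TCP pose, the force, the opening and the grip force at its end, in the units of the state.
- robot.observe(): the state, without advancing time (a new reading comes with each control period).
- read_camera(name): name is "side" or "top"; returns (picture, depth): 420x560x3 uint8, blue, green, red; 420x560 float32, m along the optical axis (not along the pixel's ray), 0 where there is no reading.
- camera_params(name): a dict with "fx", "fy", "cx", "cy" (pixels), "k1" (the pictures are not rectified: a ray, as slopes to the right and down, at radius r is drawn at 1 + k1 r^2 times it, then the intrinsics apply), "R" (3x3) and "t" (3): a world point X has camera coordinates R X + t. Camera axes: x right, y down, z forward; pixel columns grow to the right and rows downward; lengths in m; the calibration is good to about 2 mm. A picture is of the moment at which its call begins. camera_params takes no time and is no camera call.
- robot.hand_in(): hands the job in; it is judged then, once.
Trained networks look in the newest picture that a camera, given by its name, has taken for a name from the list of things; names that differ only in an ending like _2 or _b are one class to them, and where a whole thing is asked for, a point or a joint stands for the part that bears it (a point fixed in the world has none). Each returns a list of dicts, best first, with "conf" (0 to 1); they miss things now and then, are a little off and sometimes report something else, mostly with a low value. They report only what shows in the picture. A call takes as long as a camera call. They do not tell look-alikes from the thing itself.
- nets.masks_of(camera, query): "region" (420x560 bool, what is visible of it) and "box" ([left, top, right, bottom] in pixels, round what is visible of it).
- nets.landmark_of(camera, query): "pixel" ([row, column] in pixels: a listed point, or the origin of a listed thing).
The state is a dict: "time": time; "qpos": joint angles; "qvel": joint speeds; "joint_efforts": joint torques, N m; "tool_pos": TCP position; "tool_rot": TCP orientation; "contact_force": force on the tool from outside, world axes, zero at the start; "torque": the same for the moment, N m; "opening": finger opening in m; "grip_force": force on a finger pad.
Only numpy, scipy, OpenCV 4.12 (cv2) and the standard library are available. Lean on these libraries where they do the work, as an engineer would, in place of code of your own. Each camera call takes 0.05 s, during which the arm holds its last target. There are 200 camera calls.

TASK

Turn the drum's lid until its opening is squarely over the compartment with the fin, put all the loose wooden tenons through it into that compartment, and turn the lid back so that the opening is squarely over the blanked quadrant and the drum is shut. Only then hook the ticket hanger onto the rail near the end next to the drum and slide it along the rail, without taking it off again, until it hangs centred at the pointer. Leave the other things on the bench alone.

Things in the scene. Friction and masses are not known exactly. Their poses are not given: they have to be found in the camera images.
- drum: fixed round grey storage drum, 260 mm across, wall 5 mm, 100 mm high, floor 8 mm thick, with four quadrant compartments inside, parted by 4 mm dividers along its x and y axes. Origin at the centre of its underside, z up. Quadrant x>0, y>0 is the compartment with the fin; x>0, y<0 is blanked off; the other two are not used
- lid (a joint): angle (rad) of the drum's flat plywood lid (260 mm across, 8 mm thick, top 108 mm above the bench). It turns about the drum's axis, counterclockwise from above as the value grows, with stops at -1.75 and 1.95, and stays where it is left (friction 0.06 N m). At 0 its opening is squarely over the blanked quadrant (shut), at 1.571 squarely over the compartment with the fin
- grip (a point): on the lid's axis, 130 mm above the bench, in the middle of the lid's black bar handle, 70 mm long x 14 thick, from 110 to 145 mm above the bench. The bar lies square to the opening's middle line: along drum yaw + 0.785 + lid angle
- opening (a point): middle of the lid's one opening, at the lid's top, 76 mm from the axis; turns with the lid. The opening is a sector 74 deg wide reaching from 22 to 121 mm from the axis. It points along drum yaw - 0.785 + lid angle
- slot (a point): point at the level of the lid's top, 76 mm from the axis, above the middle of the compartment with the fin. The fin is an aluminium strip 30 mm wide, 125 mm high, standing against the outside of the drum wall in this direction (drum yaw + 0.785)
- blank (a point): the same above the middle of the blanked quadrant (drum yaw - 0.785), which is covered by a fixed grey plate just below the lid: with the opening over it the drum is shut
- rail: fixed horizontal steel rail at the robot's left: round bar 12 mm in diameter, axis 109 mm above the bench, along this body's y from -170 to 170 mm; arms at both ends run back (+x) to posts on a base plate at x = 55 to 85 mm, so its front (-x, robot's side) and top are free. Origin on the bench below the bar's middle. The y = -170 end is next to the drum
- mark: fixed upright aluminium pointer, a strip 14 mm wide with a diamond head, 148 mm high, 45 mm behind the bar; origin at its foot, yaw as the rail's. The place it marks on the bar has its y coordinate in the rail frame, 20 to 100 mm from the middle, on the side away from the drum
- hanger: loose job-ticket hanger, 147 mm high, about 0.22 kg, standing upright on the bench; origin at the centre of its underside, z up. Dark wooden foot 56 (x) x 50 (y) x 22 mm, a ticket board above it, a steel hook open towards +x, a grip tab on top, 20 (x) x 14 (y) mm, from 111 to 147 mm. Hanging on the rail its underside is 12 mm above the bench
- hook (a point): inside the hanger's hook, where the bar's axis lies when it hangs (97 mm above the underside). Hook 24 mm wide: shelf below, top at 60 mm; stem in front, inner face x = -11 mm; top bar, underside 103 mm; lip behind, x = 11 to 17 mm, down to 87 mm. The bar enters between shelf and lip as the hanger moves to +x from the rail's front, x axes alike; then lower it 24 mm
- tenon0: loose wooden tenon (a pale flat block with eased edges) 76 mm long x 26 wide x 14 thick, 40 g, lying flat on the bench at the robot's right; origin at its centre, x along its length, z through its thickness. Three to five of them are present
- tenon1: loose wooden tenon (a pale flat block with eased edges) 76 mm long x 26 wide x 14 thick, 40 g, lying flat on the bench at the robot's right; origin at its centre, x along its length, z through its thickness. Three to five of them are present
- tenon2: loose wooden tenon (a pale flat block with eased edges) 76 mm long x 26 wide x 14 thick, 40 g, lying flat on the bench at the robot's right; origin at its centre, x along its length, z through its thickness. Three to five of them are present
- tenon3: loose wooden tenon (a pale flat block with eased edges) 76 mm long x 26 wide x 14 thick, 40 g, lying flat on the bench at the robot's right; origin at its centre, x along its length, z through its thickness. Three to five of them are present
- tenon4: loose wooden tenon (a pale flat block with eased edges) 76 mm long x 26 wide x 14 thick, 40 g, lying flat on the bench at the robot's right; origin at its centre, x along its length, z through its thickness. Three to five of them are present
- offcut: wood offcut 70 x 45 x 30 mm, bystander, to be left alone; origin at the centre of its underside as it would stand
- glue: glue bottle 60 mm across, 170 mm high, bystander, to be left alone; origin at the centre of its underside as it would stand
- tin: flat round tin 80 mm across, 45 mm high, bystander, to be left alone; origin at the centre of its underside as it would stand
- mallet: hammer lying on the bench, bystander, to be left alone
- brush: brush lying on the bench, bystander, to be left alone
- mug: mug 80 mm across, 90 mm high, bystander, to be left alone; origin at the centre of its underside as it would stand
- pod: black rubber block 110 x 55 x 45 mm, bystander, to be left alone; origin at the centre of its underside as it would stand
Mind the look-alikes: they are no part of the job. Leave any green or yellow look-alike of the tenon1 alone.

How it is judged:
On the way, in this order (a step that is already met when the one before it is completed fails the run):
1. the lid's opening is over the compartment with the fin (within 0.14 rad) (value of joint lid between 1.43 and 1.711 rad), for 0.2 s.
2. all tenons are inside the compartment with the fin (x of each of tenon0, tenon1, tenon2, tenon3, tenon4 in the frame of drum above 0.004 m and y of each of tenon0, tenon1, tenon2, tenon3, tenon4 in the frame of drum above 0.004 m and z of each of tenon0, tenon1, tenon2, tenon3, tenon4 in the frame of drum below 0.092 m and horizontal distance between each of tenon0, tenon1, tenon2, tenon3, tenon4 and drum below 0.126 m), for 0.2 s.
3. the lid is turned back so that its opening is over the blanked quadrant (within 0.14 rad) (value of joint lid between -0.14 and 0.14 rad), for 0.2 s.
4. the hanger hangs on the rail in its first part, next to the drum (more than 70 mm from the rail's middle) (height (world z) of hanger between 0.006 and 0.019 m and x of hanger in the frame of rail between -0.02 and 0.02 m and angle between hanger's own z axis and vertical below 0.2 rad and y of hanger in the frame of rail below -0.07 m), for 0.2 s.
5. the hanger, still hanging on the rail, passes the stretch just before the rail's middle (height (world z) of hanger between 0.006 and 0.019 m and x of hanger in the frame of rail between -0.02 and 0.02 m and angle between hanger's own z axis and vertical below 0.2 rad and y of hanger in the frame of rail between -0.05 and 0 m), for 0.05 s.
At the end, for the whole second after the job is handed in: All tenons lie in the compartment with the fin, the lid's opening is over the blanked quadrant within 0.14 rad, and the hanger hangs still on the rail, upright within 0.2 rad and within 15 mm of the pointer along the rail (all of step 2 and all of step 3 and height (world z) of hanger between 0.006 and 0.019 m and x of hanger in the frame of rail between -0.02 and 0.02 m and angle between hanger's own z axis and vertical below 0.2 rad and y of hanger in the frame of mark between -0.015 and 0.015 m and linear speed of hanger below 0.03 m/s); the robot touches nothing.
It fails at once if one of the bystanders is moved more than 30 mm (distance of any of offcut, glue, tin, mallet, brush, mug, pod from where it was at the start of the episode above 0.03 m).
Of tenon0, tenon1, tenon2, tenon3, tenon4 only 3 to 5 are there at a start; the rules pass over those that are not, and their reading is None.
At some moment in a run one of tenon0, tenon1, tenon2, tenon3, tenon4 may be knocked a few centimetres aside while the robot is not near it.
Once in a run the grip may slacken for a moment while it holds something.
It also fails if it takes over 210 s, if anything falls off the work surface, if the arm or the gripper's body presses on something with over 40 N, if the wrist force passes 120 N, or if a joint passes its speed limit or range.

## Working session

There is one attempt and no reset: what is moved stays moved. The work goes in short steps, Python scripts to look and compute and a tool call to move; the robot and the scene stay as the last step left them, time stands still between calls to the robot, and variables do not carry over. Pictures are saved under pics/ and viewed, at most 14 in all, crops included, and the job is handed in when it is done.

Besides the shell and the picture viewer there is one more tool, called as name(argument=value, ...), one argument or row to a line, values as JSON. step_arm: Moves the arm, as the interface text tells. Its arguments: {"type":"object","properties":{"steps":{"type":"array","items":{"type":"object","properties":{"x":{"type":"number","minimum":-1,"maximum":1},"y":{"type":"number","minimum":-1,"maximum":1},"z":{"type":"number","minimum":-1,"maximum":1},"rx":{"type":"number","minimum":-1,"maximum":1},"ry":{"type":"number","minimum":-1,"maximum":1},"rz":{"type":"number","minimum":-1,"maximum":1},"claw":{"type":"number"}}}},"squeeze":{"type":"number"}},"required":["steps"]}

```bash
mkdir -p pics; cat > h.py <<'E'
import numpy as np, cv2
from cell import robot, read_camera, camera_params, nets
from scipy.spatial.transform import Rotation as Rn
def ray(cam,px):  # px: [row,col]
    p=camera_params(cam); u=(px[1]-p["cx"])/p["fx"]; v=(px[0]-p["cy"])/p["fy"]
    x,y=u,v
    for _ in range(20):
        s=1+p["k1"]*(x*x+y*y); x,y=u/s,v/s
    R=np.array(p["R"]);t=np.array(p["t"])
    return -R.T@t, R.T@np.array([x,y,1.0])
def onz(cam,px,z):
    o,d=ray(cam,px); return o+d*(z-o[2])/d[2]
def dep(cam,px,D):
    o,d=ray(cam,px); return o+d*D[int(round(px[0])),int(round(px[1]))]
def cloud(cam,D):
    p=camera_params(cam); r,c=np.mgrid[0:420,0:560]
    u=(c-p["cx"])/p["fx"]; v=(r-p["cy"])/p["fy"]; x,y=u,v
    for _ in range(20):
        s=1+p["k1"]*(x*x+y*y); x,y=u/s,v/s
    R=np.array(p["R"]);t=np.array(p["t"])
    X=np.stack([x,y,np.ones_like(x)],-1)*D[...,None]
    W=(X-t)@R; W[D==0]=np.nan
    return W
def proj(cam,X):
    p=camera_params(cam); q=np.array(p["R"])@np.array(X)+np.array(p["t"]); x,y=q[:2]/q[2]; s=1+p["k1"]*(x*x+y*y)
    return [p["fy"]*y*s+p["cy"],p["fx"]*x*s+p["cx"]]
def goto(pos,yaw=None):
    """fractions for a step_arm row to reach world pos, tool down; yaw=world direction of tool y"""
    s=robot.observe(); R=Rn.from_euler('xyz',s["tool_rot"]).as_matrix()
    sh=R.T@(np.array(pos)-s["tool_pos"])/0.75
    return np.round(sh,4)
E
python3 - <<'E'
from h import *
for c in("top","side"):
    im,D=read_camera(c); cv2.imwrite(f"pics/{c}0.png",im); np.save(f"{c}D.npy",D)
    p=camera_params(c);print(c,-np.array(p["R"]).T@p["t"],p["fx"])
    for q in["drum","grip","opening","slot","blank","rail","mark","hanger","hook","tenon0","offcut","glue","tin","mallet","brush","mug","pod"]:
        print(q,[([int(v) for v in a["pixel"]],round(a["conf"],2)) for a in nets.landmark_of(c,q)[:7]])
s=robot.observe();print(s)
E
```

```text
top [ 0.42726171 -0.03443725  1.36256907] 414.19048441448814
drum [([191, 258], 0.67)]
grip [([189, 259], 0.57)]
opening [([183, 233], 0.71)]
slot [([216, 249], 0.69)]
blank [([179, 243], 0.9), ([206, 378], 0.75)]
rail [([217, 159], 0.69)]
mark [([190, 257], 0.54), ([213, 136], 0.44)]
hanger [([261, 181], 0.9)]
hook [([263, 171], 0.78)]
tenon0 [([275, 393], 0.78), ([236, 382], 0.76), ([218, 352], 0.72), ([186, 405], 0.57), ([207, 377], 0.55), ([185, 353], 0.54), ([222, 423], 0.54)]
offcut [([268, 137], 0.67)]
glue [([140, 316], 0.86)]
tin [([158, 374], 0.86)]
mallet [([260, 265], 0.76)]
brush [([264, 325], 0.59), ([216, 248], 0.18)]
mug [([137, 214], 0.67)]
pod [([153, 153], 0.65)]
side [ 0.47705059 -1.18858892  0.73999897] 500.69817256771285
drum [([221, 294], 0.6)]
grip [([178, 294], 0.7)]
opening [([176, 298], 0.76), ([219, 295], 0.19)]
slot [([183, 267], 0.79), ([159, 327], 0.71)]
blank [([173, 306], 0.62)]
rail [([170, 258], 0.81)]
mark [([158, 267], 0.61), ([322, 242], 0.49)]
hanger [([225, 213], 0.74), ([179, 218], 0.73)]
hook [([153, 216], 0.61)]
tenon0 [([346, 331], 0.97), (
[... 405 characters left out ...]
ime': 1.8, 'qpos': array([-1.37697943e+00,  3.41974472e-01,  1.52411423e+00, -6.19273103e-06,
        1.27537500e+00, -1.46009626e-01]), 'qvel': array([ 7.62471565e-04, -4.03806945e-04, -1.22725324e-03, -1.86491579e-03,
       -7.18897635e-05, -4.42162253e-04]), 'joint_efforts': array([-7.01731869e-05, -4.31125009e+01, -2.44476664e+01,  7.17449840e-02,
        4.83683066e-02, -5.78601444e-06]), 'tool_pos': array([ 0.17501314, -0.49499108,  0.22674879]), 'tool_rot': array([3.14146593e+00, 2.46237395e-05, 3.39828328e-01]), 'contact_force': array([-1.06482413,  0.10499952, -0.09706101]), 'torque': array([-0.05278111,  0.01369038, -0.00694112]), 'grip_force': 0.0, 'opening': 0.09206961081493993}
```

View pics/top0.png

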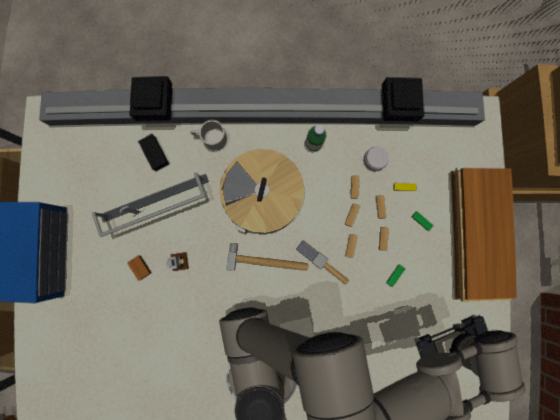

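View pics/side0.png

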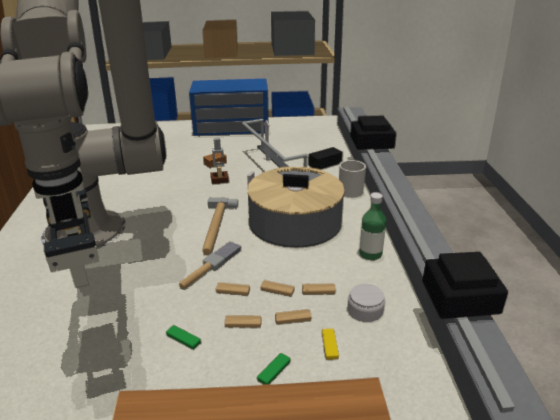

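```bash
python3 - <<'E'
from h import *
im=cv2.imread("pics/top0.png"); D=np.load("topD.npy"); W=cloud("top",D)
hsv=cv2.cvtColor(im,cv2.COLOR_BGR2HSV)
# tenons
print("noise z bench",np.nanmedian(W[300:320,150:200,2]),np.nanstd(W[300:320,150:200,2]))
roi=np.zeros((420,560),bool); roi[165:300,335:450]=1
m=(roi&(hsv[...,1]>90)&(hsv[...,2]>60)).astype(np.uint8)
n,l,st,c=cv2.connectedComponentsWithStats(m)
for i in range(1,n):
    if st[i,4]<40: continue
    rr,cc=np.where(l==i); P=np.array([onz("top",(r,k),.014)[:2] for r,k in zip(rr,cc)])
    (a,b),(w,h),an=cv2.minAreaRect(P.astype(np.float32)*1000)
    mu=P.mean(0); ev,V=np.linalg.eigh(np.cov(P.T)); 
    print("blk",c[i].round(1),st[i,4],mu.round(4),(round(a),round(b)),"dims",round(w),round(h),"ang",round(np.arctan2(V[1,1],V[0,1])%np.pi,3),"hue",np.median(hsv[...,0][l==i]))
# lid circle
m=np.isfinite(W[...,2])&(abs(W[...,2]-.108)<.012)
m[:130]=0;m[:,:215]=0;m[:,310:]=0;m[245:]=0
n,l,st,c=cv2.connectedComponentsWithStats(m.astype(np.uint8)); i=1+np.argmax(st[1:,4]); m=l==i
cn=max(cv2.findContours(m.astype(np.uint8),cv2.RETR_EXTERNAL,cv2.CHAIN_APPROX_NONE)[0],key=len)[:,0]
P=np.array([onz("top",(r,k),.108)[:2] for k,r in cn])
from scipy.optimize import least_squares
f=least_squares(lambda q:np.hypot(P[:,0]-q[0],P[:,1]-q[1])-q[2],[.65,.0,.13],loss="soft_l1",f_scale=.003);print("lid",f.x.round(4))
cx,cy=f.x[:2]
# polar profile of lid at radii: grey vs wood
for r in(.06,.08,.1):
    s=""; 
    row=[]
    for a in np.arange(0,2*np.pi,.03):
        p=proj("top",[cx+r*np.cos(a),cy+r*np.sin(a),.108]); row.append(hsv[int(round(p[0])),int(round(p[1])),1]<70)
    row=np.array(row); A=np.arange(0,2*np.pi,.03)[row]; print("open",r,A.min().round(2),A.max().round(2),len(A)*.03,np.mean(A).round(3))
# handle
m=(W[...,2]>.125)&(W[...,2]<.16)&(np.hypot(W[...,0]-cx,W[...,1]-cy)<.06)
P=W[m][:,:2];ev,V=np.linalg.eigh(np.cov(P.T));print("handle",P.mean(0).round(4),np.arctan2(V[1,1],V[0,1]),len(P),W[m][:,2].mean())
# fin
m=(W[...,2]>.03)&(W[...,2]<.16)&(np.hypot(W[...,0]-cx,W[...,1]-cy)<.15)&(np.hypot(W[...,0]-cx,W[...,1]-cy)>.128)&(W[...,2]>.113)
P=W[m];print("fin?",len(P),P.mean(0) if len(P) else 0,[np.arctan2(p[1]-cy,p[0]-cx).round(2) for p in P][:20])
for z in(.06,.1,.12,.125):
  q=nets.landmark_of
c=im[90:310,80:320]; cv2.imwrite("pics/crop0.png",cv2.resize(c,None,fx=2.5,fy=2.5,interpolation=cv2.INTER_CUBIC)[:, :])
E
```

```text
noise z bench 0.0001370180468478924 0.0026703593121202053
blk [354.4 186.4] 158 [ 0.6153 -0.3075] (615, -308) dims 23 71 ang 3.059 hue 18.0
blk [404.8 186.5] 177 [ 0.6155 -0.4786] (616, -479) dims 24 76 ang 1.572 hue 28.0
blk [380.7 206.6] 161 [ 0.5482 -0.3943] (548, -394) dims 72 25 ang 0.097 hue 18.0
blk [351.8 214.7] 159 [ 0.5217 -0.297 ] (522, -298) dims 24 74 ang 2.74 hue 18.0
blk [422.2 220.7] 159 [ 0.5009 -0.5345] (501, -535) dims 73 25 ang 0.882 hue 68.0
blk [383.4 238.4] 165 [ 0.4432 -0.4008] (444, -401) dims 25 73 ang 3.051 hue 18.0
blk [350.9 245.3] 166 [ 0.4215 -0.2921] (422, -292) dims 24 72 ang 2.933 hue 18.0
blk [395.3 275.2] 163 [ 0.3223 -0.4384] (323, -439) dims 24 73 ang 2.496 hue 68.0
blk [340.8 277. ] 82 [ 0.319  -0.2576] (320, -256) dims 55 17 ang 0.851 hue 18.0
lid [ 0.5917 -0.0027  0.1281]
open 0.06 0.75 1.95 1.23 1.35
open 0.08 0.72 1.98 1.29 1.35
open 0.1 0.72 1.95 1.26 1.335
handle [ 0.5904 -0.0033] 2.9226626556472897 118 0.14399042106426943
fin? 36 [0.48313243 0.05761329 0.12440034] [np.float64(-0.54), np.float64(1.16), np.float64(2.55), np.float64(2.57), np.float64(2.58), np.float64(2.56), np.float64(2.58), np.float64(2.59), np.float64(2.62), np.float64(2.63), np.float64(2.57), np.float64(2.59), np.float64(2.61), np.float64(2.63), np.float64(2.64), np.float64(2.66), np.float64(2.69), np.float64(2.62), np.float64(2.63), np.float64(2.66)]
```

View pics/crop0.png

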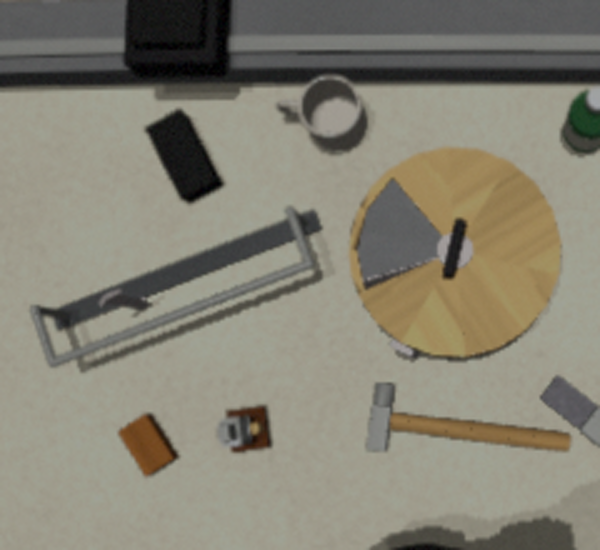

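```bash
cat > plan.py <<'E'
from h import *
import json,os
def plan(wps,mm=36,deg=5.5,start=None):
    """wps: (x,y,z,yaw,claw,extra_rows). Prints the calls; returns final pose. start from measured pose."""
    s=robot.observe()
    p=np.array(s["tool_pos"]); yaw=s["tool_rot"][2]
    if start is not None: p,yaw=np.array(start[:3],float),start[3]
    rows=[]
    for w in wps:
        t=np.array(w[:3],float); dy=w[3]-yaw
        n=max(int(np.ceil(np.linalg.norm(t-p)*1000/mm)),int(np.ceil(abs(np.degrees(dy))/deg)))
        n=max(n,1)
        for i in range(n): rows.append((p+(t-p)*(i+1)/n,yaw+dy*(i+1)/n,w[4]))
        for i in range(w[5]): rows.append((t,w[3],w[4]))
        p,yaw=t,w[3]
    p0=np.array(s["tool_pos"]) if start is None else np.array(start[:3],float); y0=s["tool_rot"][2] if start is None else start[3]
    for k in range(0,len(rows),12):
        R=np.array([[np.cos(y0),np.sin(y0),0],[np.sin(y0),-np.cos(y0),0],[0,0,-1]])
        out=[]
        for q,y,c in rows[k:k+12]:
            sh=np.round(R.T@(q-p0)/.75,3); rz=round(-(y-y0)/(np.pi/4),3)
            out.append({"x":float(sh[0]),"y":float(sh[1]),"z":float(sh[2]),"rz":rz,"claw":c})
        # merge equals
        print("CALL",len(out)); print(json.dumps(out).replace('"','').replace(' ',''))
        p0=p0+R@sh*.75; y0=y0-rz*np.pi/4
    print("END",p0.round(4),round(y0,4)); return [*p0,y0]
E
python3 - <<'E'
from plan import *
im=cv2.imread("pics/top0.png"); D=np.load("topD.npy"); W=cloud("top",D)
cx,cy=.591,-.003
m=(W[...,2]>.113)&(W[...,2]<.135); r=np.hypot(W[...,0]-cx,W[...,1]-cy); m&=(r>.128)&(r<.145)&(W[...,0]<cx)&(W[...,1]>cy)
P=np.median(W[m],0); print("fin",P,np.arctan2(P[1]-cy,P[0]-cx),m.sum())
for px in((228.8,240.8),(229.5,241)):
    P=onz("top",px,.125);print(P,np.arctan2(P[1]-cy,P[0]-cx))
Ds=np.load("sideD.npy"); Ws=cloud("side",Ds)
m=(Ws[...,2]>.128)&(Ws[...,2]<.15)&(np.hypot(Ws[...,0]-cx,Ws[...,1]-cy)<.05); print("handle side",Ws[m].mean(0),Ws[m].max(0),Ws[m].min(0))
for px in([337,184],[322,243],[316,292],[289,319],[287,275],[288,233]): print("side tenon",px,onz("side",px,.007)[:2].round(3))
# rail, via depth
for cam,WW in(("top",W),("side",Ws)):
    m=(WW[...,2]>.10)&(WW[...,2]<.125)&(WW[...,1]>.14)&(WW[...,1]<.55)&(WW[...,0]>.4)&(WW[...,0]<.68); P=WW[m]; print(cam,len(P),P.min(0),P.max(0))
    np.save(cam+"rail.npy",P)
for px in([217,159],[213,136],[261,181]): print(onz("top",px,.0))
plan([(.591,-.003,.227,-.22,.3,0),(.591,-.003,.116,-.22,.3,2),(.591,-.003,.116,-.22,-1,4)])
E
```

```text
fin [0.47152853 0.05949329 0.12523384] 2.659651017890219 34
[0.47207758 0.05839754 0.125     ] 2.6650042110782346
[0.4699901  0.05778859 0.125     ] 2.676071638348683
handle side [ 0.59227663 -0.00898856  0.13871645] [0.62556292 0.00834763 0.14888946] [ 0.55881443 -0.02114392  0.1280934 ]
side tenon [337, 184] [ 0.325 -0.441]
side tenon [322, 243] [ 0.445 -0.405]
side tenon [316, 292] [ 0.549 -0.394]
side tenon [289, 319] [ 0.618 -0.31 ]
side tenon [287, 275] [ 0.519 -0.295]
side tenon [288, 233] [ 0.423 -0.291]
top 640 [0.44920648 0.16969188 0.10163491] [0.64641711 0.52098343 0.12306754]
side 397 [0.4490564  0.16716398 0.10066041] [0.64677999 0.51783181 0.12465661]
[0.51523145 0.33987088 0.        ]
[0.52840979 0.41823533 0.        ]
[0.37081616 0.2637166  0.        ]
CALL 12
[{x:0.041,y:-0.024,z:-0.0,rz:0.04,claw:0.3},{x:0.082,y:-0.048,z:-0.0,rz:0.079,claw:0.3},{x:0.124,y:-0.072,z:-0.0,rz:0.119,claw:0.3},{x:0.165,y:-0.096,z:-0.0,rz:0.158,claw:0.3},{x:0.206,y:-0.12,z:-0.0,rz:0.198,claw:0.3},{x:0.247,y:-0.145,z:-0.0,rz:0.238,claw:0.3},{x:0.288,y:-0.169,z:-0.0,rz:0.277,claw:0.3},{x:0.
[... 291 characters left out ...]
z:0.079,claw:0.3},{x:0.089,y:-0.113,z:-0.0,rz:0.119,claw:0.3},{x:0.119,y:-0.15,z:-0.0,rz:0.159,claw:0.3},{x:0.148,y:-0.187,z:-0.0,rz:0.198,claw:0.3},{x:0.178,y:-0.225,z:-0.0,rz:0.238,claw:0.3},{x:0.178,y:-0.225,z:0.037,rz:0.238,claw:0.3},{x:0.178,y:-0.225,z:0.074,rz:0.238,claw:0.3},{x:0.178,y:-0.225,z:0.111,rz:0.238,claw:0.3},{x:0.178,y:-0.225,z:0.148,rz:0.238,claw:0.3},{x:0.178,y:-0.225,z:0.148,rz:0.238,claw:0.3},{x:0.178,y:-0.225,z:0.148,rz:0.238,claw:0.3}]
CALL 5
[{x:-0.0,y:0.0,z:-0.0,rz:-0.0,claw:-1},{x:-0.0,y:0.0,z:-0.0,rz:-0.0,claw:-1},{x:-0.0,y:0.0,z:-0.0,rz:-0.0,claw:-1},{x:-0.0,y:0.0,z:-0.0,rz:-0.0,claw:-1},{x:-0.0,y:0.0,z:-0.0,rz:-0.0,claw:-1}]
END [ 0.5911 -0.0029  0.1157] -0.2202
```

step_arm(
  steps=[
    {"x":0.247,"y":-0.145,"rz":0.238,"claw":0.3},
    {"x":0.247,"y":-0.145,"rz":0.238,"claw":0.3},
    {"x":0.247,"y":-0.145,"rz":0.238,"claw":0.3},
    {"x":0.247,"y":-0.145,"rz":0.238,"claw":0.3},
    {"x":0.247,"y":-0.145,"rz":0.238,"claw":0.3},
    {"x":0.247,"y":-0.145,"rz":0.238,"claw":0.3},
    {"x":0.494,"y":-0.289,"rz":0.475,"claw":0.3},
    {"x":0.494,"y":-0.289,"rz":0.475,"claw":0.3},
    {"x":0.494,"y":-0.289,"rz":0.475,"claw":0.3},
    {"x":0.494,"y":-0.289,"rz":0.475,"claw":0.3},
    {"x":0.494,"y":-0.289,"rz":0.475,"claw":0.3},
    {"x":0.494,"y":-0.289,"rz":0.475,"claw":0.3},
  ],
  squeeze=20,
)

```text
$.steps[0]: bad value
```

step_arm(
  steps=[
    {"x":0.178,"y":-0.225,"rz":0.238,"claw":0.3},
    {"x":0.178,"y":-0.225,"rz":0.238,"claw":0.3},
    {"x":0.178,"y":-0.225,"rz":0.238,"claw":0.3},
    {"x":0.178,"y":-0.225,"rz":0.238,"claw":0.3},
    {"x":0.178,"y":-0.225,"rz":0.238,"claw":0.3},
    {"x":0.178,"y":-0.225,"rz":0.238,"claw":0.3},
    {"x":0.178,"y":-0.225,"rz":0.238,"claw":0.3},
    {"x":0.178,"y":-0.225,"z":0.074,"rz":0.238,"claw":0.3},
    {"x":0.178,"y":-0.225,"z":0.074,"rz":0.238,"claw":0.3},
  ],
)

```text
$.steps[0]: bad value
```

step_arm(
  steps=[
    {"x":0.247,"y":-0.145,"z":0,"rx":0,"ry":0,"rz":0.238,"claw":0.3},
    {"x":0.247,"y":-0.145,"z":0,"rx":0,"ry":0,"rz":0.238,"claw":0.3},
    {"x":0.247,"y":-0.145,"z":0,"rx":0,"ry":0,"rz":0.238,"claw":0.3},
    {"x":0.247,"y":-0.145,"z":0,"rx":0,"ry":0,"rz":0.238,"claw":0.3},
    {"x":0.247,"y":-0.145,"z":0,"rx":0,"ry":0,"rz":0.238,"claw":0.3},
    {"x":0.247,"y":-0.145,"z":0,"rx":0,"ry":0,"rz":0.238,"claw":0.3},
    {"x":0.494,"y":-0.289,"z":0,"rx":0,"ry":0,"rz":0.475,"claw":0.3},
    {"x":0.494,"y":-0.289,"z":0,"rx":0,"ry":0,"rz":0.475,"claw":0.3},
    {"x":0.494,"y":-0.289,"z":0,"rx":0,"ry":0,"rz":0.475,"claw":0.3},
    {"x":0.494,"y":-0.289,"z":0,"rx":0,"ry":0,"rz":0.475,"claw":0.3},
    {"x":0.494,"y":-0.289,"z":0,"rx":0,"ry":0,"rz":0.475,"claw":0.3},
    {"x":0.494,"y":-0.289,"z":0,"rx":0,"ry":0,"rz":0.475,"claw":0.3},
  ],
  squeeze=20,
)

```text
time: 2.8
tool_pos: [0.4546, -0.1636, 0.2269]
tool_rot: [-3.141, -0.002, -0.03]
contact_force: [-0.4, -0.7, 0.3]
opening: 0.0601
grip_force: 0.0
```

step_arm(
  steps=[
    {"x":0.178,"y":-0.225,"z":0,"rx":0,"ry":0,"rz":0.238,"claw":0.3},
    {"x":0.178,"y":-0.225,"z":0,"rx":0,"ry":0,"rz":0.238,"claw":0.3},
    {"x":0.178,"y":-0.225,"z":0,"rx":0,"ry":0,"rz":0.238,"claw":0.3},
    {"x":0.178,"y":-0.225,"z":0,"rx":0,"ry":0,"rz":0.238,"claw":0.3},
    {"x":0.178,"y":-0.225,"z":0,"rx":0,"ry":0,"rz":0.238,"claw":0.3},
    {"x":0.178,"y":-0.225,"z":0,"rx":0,"ry":0,"rz":0.238,"claw":0.3},
    {"x":0.178,"y":-0.225,"z":0,"rx":0,"ry":0,"rz":0.238,"claw":0.3},
    {"x":0.178,"y":-0.225,"z":0.08,"rx":0,"ry":0,"rz":0.238,"claw":0.3},
    {"x":0.178,"y":-0.225,"z":0.08,"rx":0,"ry":0,"rz":0.238,"claw":0.3},
    {"x":0.178,"y":-0.225,"z":0.148,"rx":0,"ry":0,"rz":0.238,"claw":0.3},
    {"x":0.178,"y":-0.225,"z":0.148,"rx":0,"ry":0,"rz":0.238,"claw":0.3},
    {"x":0.178,"y":-0.225,"z":0.148,"rx":0,"ry":0,"rz":0.238,"claw":0.3},
  ],
)

```text
time: 3.8
tool_pos: [0.5885, -0.004, 0.1129]
tool_rot: [3.141, 0.007, -0.221]
contact_force: [-0.6, 0.1, 0.6]
opening: 0.0597
grip_force: 0.0
```

step_arm(
  steps=[
    {"x":0,"y":0,"z":0,"rx":0,"ry":0,"rz":0,"claw":-1},
    {"x":0,"y":0,"z":0,"rx":0,"ry":0,"rz":0,"claw":-1},
    {"x":0,"y":0,"z":0,"rx":0,"ry":0,"rz":0,"claw":-1},
    {"x":0,"y":0,"z":0,"rx":0,"ry":0,"rz":0,"claw":-1},
    {"x":0,"y":0,"z":0,"rx":0,"ry":0,"rz":0,"claw":-1},
    {"x":0,"y":0,"z":0,"rx":0,"ry":0,"rz":0,"claw":-1},
  ],
)

```text
time: 4.3
tool_pos: [0.5914, -0.0029, 0.1165]
tool_rot: [-3.142, -0.001, -0.22]
contact_force: [-1.3, -0.3, -0.2]
opening: 0.024
grip_force: 0.0
```

step_arm(
  steps=[
    {"x":0,"y":0,"z":0,"rx":0,"ry":0,"rz":0,"claw":-1},
    {"x":0,"y":0,"z":0,"rx":0,"ry":0,"rz":0,"claw":-1},
    {"x":0,"y":0,"z":0,"rx":0,"ry":0,"rz":0,"claw":-1},
    {"x":0,"y":0,"z":0,"rx":0,"ry":0,"rz":0,"claw":-1},
  ],
)

```text
time: 4.63
tool_pos: [0.5913, -0.0022, 0.116]
tool_rot: [-3.141, -0.0, -0.22]
contact_force: [0.3, 4.4, 2.1]
opening: 0.0138
grip_force: 20.0
```

step_arm(
  steps=[
    {"x":0,"y":0,"z":0,"rx":0,"ry":0,"rz":-0.08,"claw":-1},
    {"x":0,"y":0,"z":0,"rx":0,"ry":0,"rz":-0.16,"claw":-1},
    {"x":0,"y":0,"z":0,"rx":0,"ry":0,"rz":-0.24,"claw":-1},
    {"x":0,"y":0,"z":0,"rx":0,"ry":0,"rz":-0.32,"claw":-1},
    {"x":0,"y":0,"z":0,"rx":0,"ry":0,"rz":-0.4,"claw":-1},
    {"x":0,"y":0,"z":0,"rx":0,"ry":0,"rz":-0.48,"claw":-1},
    {"x":0,"y":0,"z":0,"rx":0,"ry":0,"rz":-0.56,"claw":-1},
    {"x":0,"y":0,"z":0,"rx":0,"ry":0,"rz":-0.64,"claw":-1},
    {"x":0,"y":0,"z":0,"rx":0,"ry":0,"rz":-0.72,"claw":-1},
    {"x":0,"y":0,"z":0,"rx":0,"ry":0,"rz":-0.8,"claw":-1},
    {"x":0,"y":0,"z":0,"rx":0,"ry":0,"rz":-0.834,"claw":-1},
  ],
)

```text
time: 5.55
tool_pos: [0.5914, -0.0029, 0.116]
tool_rot: [3.141, -0.001, 0.438]
contact_force: [1.2, 2.1, 1.4]
opening: 0.0135
grip_force: 20.0
```

step_arm(
  steps=[
    {"x":0,"y":0,"z":0,"rx":0,"ry":0,"rz":-0.08,"claw":-1},
    {"x":0,"y":0,"z":0,"rx":0,"ry":0,"rz":-0.16,"claw":-1},
    {"x":0,"y":0,"z":0,"rx":0,"ry":0,"rz":-0.24,"claw":-1},
    {"x":0,"y":0,"z":0,"rx":0,"ry":0,"rz":-0.32,"claw":-1},
    {"x":0,"y":0,"z":0,"rx":0,"ry":0,"rz":-0.4,"claw":-1},
    {"x":0,"y":0,"z":0,"rx":0,"ry":0,"rz":-0.48,"claw":-1},
    {"x":0,"y":0,"z":0,"rx":0,"ry":0,"rz":-0.56,"claw":-1},
    {"x":0,"y":0,"z":0,"rx":0,"ry":0,"rz":-0.64,"claw":-1},
    {"x":0,"y":0,"z":0,"rx":0,"ry":0,"rz":-0.72,"claw":-1},
    {"x":0,"y":0,"z":0,"rx":0,"ry":0,"rz":-0.8,"claw":-1},
    {"x":0,"y":0,"z":0,"rx":0,"ry":0,"rz":-0.834,"claw":-1},
    {"x":0,"y":0,"z":0,"rx":0,"ry":0,"rz":-0.834,"claw":-1},
  ],
)

```text
time: 6.55
tool_pos: [0.5919, -0.0034, 0.116]
tool_rot: [3.14, -0.0, 1.091]
contact_force: [3.1, -0.7, 0.0]
opening: 0.0138
grip_force: 20.0
```

step_arm(
  steps=[
    {"x":0,"y":0,"z":0,"rx":0,"ry":0,"rz":0,"claw":-1},
    {"x":0,"y":0,"z":0,"rx":0,"ry":0,"rz":0,"claw":0.3},
    {"x":0,"y":0,"z":0,"rx":0,"ry":0,"rz":0,"claw":0.3},
    {"x":0,"y":0,"z":0,"rx":0,"ry":0,"rz":0,"claw":0.3},
    {"x":0,"y":0,"z":0,"rx":0,"ry":0,"rz":0,"claw":0.3},
    {"x":0,"y":0,"z":-0.15,"rx":0,"ry":0,"rz":0,"claw":0.3},
    {"x":0,"y":0,"z":-0.15,"rx":0,"ry":0,"rz":0,"claw":0.3},
    {"x":0,"y":0,"z":-0.15,"rx":0,"ry":0,"rz":0,"claw":0.3},
  ],
)

```text
time: 7.22
tool_pos: [0.5915, -0.003, 0.2313]
tool_rot: [3.14, -0.001, 1.09]
contact_force: [0.9, -0.4, 0.6]
opening: 0.056
grip_force: 0.0
```

```bash
python3 - <<'E'
from plan import *
plan([(.521,-.296,.16,-.40,.2,0)],deg=6.5)
E
```

```text
CALL 12
[{x:-0.028,y:0.007,z:0.007,rz:0.135,claw:0.2},{x:-0.056,y:0.014,z:0.014,rz:0.271,claw:0.2},{x:-0.084,y:0.021,z:0.02,rz:0.406,claw:0.2},{x:-0.111,y:0.028,z:0.027,rz:0.542,claw:0.2},{x:-0.139,y:0.035,z:0.034,rz:0.677,claw:0.2},{x:-0.167,y:0.042,z:0.041,rz:0.813,claw:0.2},{x:-0.195,y:0.049,z:0.048,rz:0.948,claw:0.2},{x:-0.223,y:0.056,z:0.054,rz:1.084,claw:0.2},{x:-0.251,y:0.063,z:0.061,rz:1.219,claw:0.2},{x:-0.278,y:0.07,z:0.068,rz:1.355,claw:0.2},{x:-0.306,y:0.077,z:0.075,rz:1.49,claw:0.2},{x:-0.334,y:0.084,z:0.081,rz:1.626,claw:0.2}]
CALL 2
[{x:-0.002,y:0.029,z:0.007,rz:0.135,claw:0.2},{x:-0.003,y:0.057,z:0.014,rz:0.271,claw:0.2}]
END [ 0.5212 -0.2958  0.16  ] -0.4002
```

```bash
cat > plan.py <<'E'
from h import *
def plan(wps,mm=38,deg=6.5,start=None):
    """wps: (x,y,z,yaw,claw,extra_rows). Prints compact calls: target x n rows."""
    s=robot.observe()
    p,yaw=(np.array(s["tool_pos"]),s["tool_rot"][2]) if start is None else (np.array(start[:3],float),start[3])
    p0,y0=p,yaw; used=0
    print("CALL")
    for w in wps:
        t=np.array(w[:3],float); dy=w[3]-yaw
        n=max(int(np.ceil(np.linalg.norm(t-p)*1000/mm)),int(np.ceil(abs(np.degrees(dy))/deg)),1)
        tot=n+w[5]; done=0
        while done<tot:
            k=min(tot-done,12-used)
            f=min(1,(done+k)/n)
            while abs(yaw+dy*f-y0)/(np.pi/4)>1: k-=1; f=min(1,(done+k)/n)
            if k>0:
                q=p+(t-p)*f; y=yaw+dy*f
                R=np.array([[np.cos(y0),np.sin(y0),0],[np.sin(y0),-np.cos(y0),0],[0,0,-1]])
                sh=np.round(R.T@(q-p0)/.75,3); rz=round(-(y-y0)/(np.pi/4),3)
                print(f"  {k} x  x {sh[0]} y {sh[1]} z {sh[2]} rz {rz} claw {w[4]}")
                last=(p0+R@sh*.75,y0-rz*np.pi/4); done+=k; used+=k
            if done<tot or used==12: p0,y0=last; used=0; print("CALL")
        p,yaw=t,w[3]
    print("END",last[0].round(4),round(last[1],4)); return [*last[0],last[1]]
E
python3 - <<'E'
from plan import *
plan([(.521,-.296,.16,-.40,.2,1)])
E
```

```text
CALL
  7 x  x -0.195 y 0.049 z 0.048 rz 0.948 claw 0.2
CALL
  8 x  x -0.11 y 0.168 z 0.047 rz 0.949 claw 0.2
END [ 0.5214 -0.2961  0.16  ] -0.4002
```

step_arm(
  steps=[
    {"x":-0.195,"y":0.049,"z":0.048,"rx":0,"ry":0,"rz":0.948,"claw":0.2},
    {"x":-0.195,"y":0.049,"z":0.048,"rx":0,"ry":0,"rz":0.948,"claw":0.2},
    {"x":-0.195,"y":0.049,"z":0.048,"rx":0,"ry":0,"rz":0.948,"claw":0.2},
    {"x":-0.195,"y":0.049,"z":0.048,"rx":0,"ry":0,"rz":0.948,"claw":0.2},
    {"x":-0.195,"y":0.049,"z":0.048,"rx":0,"ry":0,"rz":0.948,"claw":0.2},
    {"x":-0.195,"y":0.049,"z":0.048,"rx":0,"ry":0,"rz":0.948,"claw":0.2},
    {"x":-0.195,"y":0.049,"z":0.048,"rx":0,"ry":0,"rz":0.948,"claw":0.2},
  ],
)

```text
time: 7.8
tool_pos: [0.5555, -0.1503, 0.1919]
tool_rot: [-3.141, 0.001, 0.339]
contact_force: [-0.0, 0.1, -0.2]
opening: 0.055
grip_force: 0.0
```

step_arm(
  steps=[
    {"x":-0.11,"y":0.168,"z":0.047,"rx":0,"ry":0,"rz":0.949,"claw":0.2},
    {"x":-0.11,"y":0.168,"z":0.047,"rx":0,"ry":0,"rz":0.949,"claw":0.2},
    {"x":-0.11,"y":0.168,"z":0.047,"rx":0,"ry":0,"rz":0.949,"claw":0.2},
    {"x":-0.11,"y":0.168,"z":0.047,"rx":0,"ry":0,"rz":0.949,"claw":0.2},
    {"x":-0.11,"y":0.168,"z":0.047,"rx":0,"ry":0,"rz":0.949,"claw":0.2},
    {"x":-0.11,"y":0.168,"z":0.047,"rx":0,"ry":0,"rz":0.949,"claw":0.2},
    {"x":-0.11,"y":0.168,"z":0.047,"rx":0,"ry":0,"rz":0.949,"claw":0.2},
    {"x":-0.11,"y":0.168,"z":0.047,"rx":0,"ry":0,"rz":0.949,"claw":0.2},
  ],
)

```text
time: 8.47
tool_pos: [0.5211, -0.2958, 0.157]
tool_rot: [3.142, 0.0, -0.393]
contact_force: [-0.5, 0.5, 0.5]
opening: 0.0551
grip_force: 0.0
```

```bash
python3 - <<'E'
from plan import *
im,D=read_camera("top"); cv2.imwrite("pics/top1.png",im); np.save("topD1.npy",D)
im2,D2=read_camera("side"); cv2.imwrite("pics/side1.png",im2)
a=cv2.resize(im[130:330,180:460],None,fx=2,fy=2,interpolation=cv2.INTER_CUBIC)
cv2.imwrite("pics/c1.png",a)
cx,cy=.5915,-.003
hsv=cv2.cvtColor(im,cv2.COLOR_BGR2HSV)
for r in(.05,.06,.08,.1):
    A=np.arange(0,2*np.pi,.03); px=[proj("top",[cx+r*np.cos(a),cy+r*np.sin(a),.108]) for a in A]
    row=np.array([hsv[int(round(p[0])),int(round(p[1])),1]<70 for p in px]); B=A[row]; B=B[(B>1.2)&(B<4)]; print(r,B.min(),B.max(),B.mean())
print(robot.observe()["tool_pos"],robot.observe()["tool_rot"],robot.observe()["qpos"])
# next: down to tenon
plan([(.5205,-.296,.06,-.40,.2,0),(.5205,-.296,.004,-.40,.2,2),(.5205,-.296,.004,-.40,-1,6)])
E
```

```text
0.05 2.07 3.2399999999999998 2.655
0.06 2.1 3.27 2.685
0.08 2.04 3.27 2.655
0.1 2.04 3.27 2.655
[ 0.52130771 -0.29550137  0.15709809] [ 3.14145094e+00 -1.04602539e-04 -3.94207446e-01] [-6.43469139e-01  5.35895517e-01  1.41184105e+00 -1.19957532e-04
  1.19371976e+00  1.32157880e+00]
CALL
  3 x  x -0.001 y 0.001 z 0.129 rz 0.007 claw 0.2
  4 x  x -0.001 y 0.001 z 0.204 rz 0.007 claw 0.2
  5 x  x -0.001 y 0.001 z 0.204 rz 0.007 claw -1
CALL
  2 x  x 0.0 y 0.0 z 0.0 rz 0.0 claw -1
END [ 0.5203 -0.2959  0.0041] -0.3997
```

View pics/c1.png

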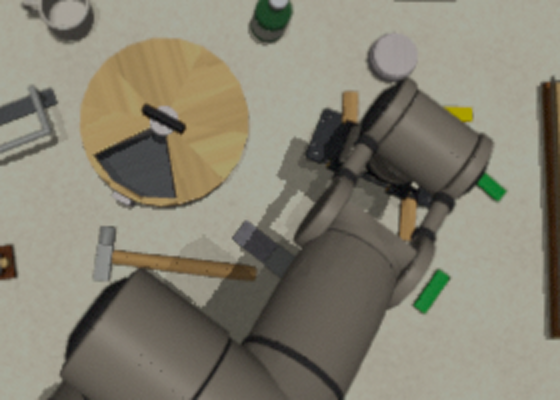

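step_arm(
  steps=[
    {"x":-0.001,"y":0.001,"z":0.129,"rx":0,"ry":0,"rz":0.007,"claw":0.2},
    {"x":-0.001,"y":0.001,"z":0.129,"rx":0,"ry":0,"rz":0.007,"claw":0.2},
    {"x":-0.001,"y":0.001,"z":0.129,"rx":0,"ry":0,"rz":0.007,"claw":0.2},
    {"x":-0.001,"y":0.001,"z":0.17,"rx":0,"ry":0,"rz":0.007,"claw":0.2},
    {"x":-0.001,"y":0.001,"z":0.204,"rx":0,"ry":0,"rz":0.007,"claw":0.2},
    {"x":-0.001,"y":0.001,"z":0.204,"rx":0,"ry":0,"rz":0.007,"claw":0.2},
    {"x":-0.001,"y":0.001,"z":0.204,"rx":0,"ry":0,"rz":0.007,"claw":-1},
    {"x":-0.001,"y":0.001,"z":0.204,"rx":0,"ry":0,"rz":0.007,"claw":-1},
    {"x":-0.001,"y":0.001,"z":0.204,"rx":0,"ry":0,"rz":0.007,"claw":-1},
    {"x":-0.001,"y":0.001,"z":0.204,"rx":0,"ry":0,"rz":0.007,"claw":-1},
    {"x":-0.001,"y":0.001,"z":0.204,"rx":0,"ry":0,"rz":0.007,"claw":-1},
    {"x":-0.001,"y":0.001,"z":0.204,"rx":0,"ry":0,"rz":0.007,"claw":-1},
  ],
  squeeze=25,
)

```text
time: 9.57
tool_pos: [0.5203, -0.2965, 0.0044]
tool_rot: [3.141, -0.001, -0.405]
contact_force: [-0.5, 0.3, 2.1]
opening: 0.0258
grip_force: 25.0
```

```bash
cat >> h.py <<'E'
C=np.array([.5915,-.003]);PH=2.66
def rel(r,s): return C+r*np.array([np.cos(PH),np.sin(PH)])+s*np.array([-np.sin(PH),np.cos(PH)])
E
python3 - <<'E'
from plan import *
s=robot.observe();print(s["tool_pos"],s["opening"],s["grip_force"])
a=rel(.08,.014);b=rel(.08,-.014);print(a,b)
p=s["tool_pos"]
e=plan([(p[0],p[1],.10,-.40,-1,0),(.535,-.16,.19,-.44,-1,0),(*a,.19,-.48,-1,0),(*a,.08,-.48,-1,2)])
print("release+return");plan([(*a,.08,-.48,-.1,2),(*a,.19,-.48,.2,0),(.44,-.16,.19,-.3,.2,0),(.4225,-.2915,.15,-.21,.2,0),(.4225,-.2915,.004,-.21,.2,2),(.4225,-.2915,.004,-.21,-1,6)],start=e)
E
```

```text
[ 0.52025385 -0.29651406  0.00443906] 0.02576932373888424 24.980708062648773
[0.51411465 0.02164768] [0.52708401 0.04646292]
CALL
  3 x  x 0.0 y 0.0 z -0.127 rz -0.007 claw -1
  5 x  x -0.054 y -0.175 z -0.247 rz 0.044 claw -1
  4 x  x -0.151 y -0.344 z -0.247 rz 0.085 claw -1
CALL
  1 x  x -0.027 y -0.041 z -0.0 rz 0.01 claw -1
  5 x  x -0.027 y -0.041 z 0.146 rz 0.01 claw -1
END [0.5138 0.0218 0.0802] -0.4797
release+return
CALL
  3 x  x 0.0 y 0.0 z 0.0 rz 0.0 claw -0.1
  3 x  x 0.0 y 0.0 z -0.146 rz 0.0 claw 0.2
  6 x  x 0.025 y 0.26 z -0.146 rz -0.229 claw 0.2
CALL
  4 x  x 0.029 y 0.175 z 0.053 rz -0.114 claw 0.2
  6 x  x 0.029 y 0.175 z 0.248 rz -0.114 claw 0.2
  2 x  x 0.029 y 0.175 z 0.248 rz -0.114 claw -1
CALL
  5 x  x 0.0 y -0.0 z -0.0 rz -0.0 claw -1
END [ 0.4224 -0.2916  0.0037] -0.2104
```

step_arm(
  steps=[
    {"x":0,"y":0,"z":-0.06,"rx":0,"ry":0,"rz":-0.007,"claw":-1},
    {"x":0,"y":0,"z":-0.127,"rx":0,"ry":0,"rz":-0.007,"claw":-1},
    {"x":0,"y":0,"z":-0.127,"rx":0,"ry":0,"rz":-0.007,"claw":-1},
    {"x":-0.054,"y":-0.175,"z":-0.247,"rx":0,"ry":0,"rz":0.044,"claw":-1},
    {"x":-0.054,"y":-0.175,"z":-0.247,"rx":0,"ry":0,"rz":0.044,"claw":-1},
    {"x":-0.054,"y":-0.175,"z":-0.247,"rx":0,"ry":0,"rz":0.044,"claw":-1},
    {"x":-0.054,"y":-0.175,"z":-0.247,"rx":0,"ry":0,"rz":0.044,"claw":-1},
    {"x":-0.151,"y":-0.344,"z":-0.247,"rx":0,"ry":0,"rz":0.085,"claw":-1},
    {"x":-0.151,"y":-0.344,"z":-0.247,"rx":0,"ry":0,"rz":0.085,"claw":-1},
    {"x":-0.151,"y":-0.344,"z":-0.247,"rx":0,"ry":0,"rz":0.085,"claw":-1},
    {"x":-0.151,"y":-0.344,"z":-0.247,"rx":0,"ry":0,"rz":0.085,"claw":-1},
    {"x":-0.151,"y":-0.344,"z":-0.247,"rx":0,"ry":0,"rz":0.085,"claw":-1},
  ],
)

```text
time: 10.57
tool_pos: [0.5167, -0.0105, 0.1895]
tool_rot: [-3.141, 0.001, -0.467]
contact_force: [0.1, 0.2, -0.2]
opening: 0.0259
grip_force: 25.0
```

step_arm(
  steps=[
    {"x":-0.027,"y":-0.041,"z":0,"rx":0,"ry":0,"rz":0.01,"claw":-1},
    {"x":-0.027,"y":-0.041,"z":0,"rx":0,"ry":0,"rz":0.01,"claw":-1},
    {"x":-0.027,"y":-0.041,"z":0,"rx":0,"ry":0,"rz":0.01,"claw":-1},
  ],
)

```text
time: 10.82
tool_pos: [0.5136, 0.0225, 0.1893]
tool_rot: [3.141, -0.0, -0.478]
contact_force: [-0.2, -1.1, -1.2]
opening: 0.0257
grip_force: 25.0
```

step_arm(
  steps=[
    {"x":0,"y":0,"z":0.05,"rx":0,"ry":0,"rz":0,"claw":-1},
    {"x":0,"y":0,"z":0.1,"rx":0,"ry":0,"rz":0,"claw":-1},
    {"x":0,"y":0,"z":0.14,"rx":0,"ry":0,"rz":0,"claw":-1},
    {"x":0,"y":0,"z":0.14,"rx":0,"ry":0,"rz":0,"claw":-1},
    {"x":0,"y":0,"z":0.14,"rx":0,"ry":0,"rz":0,"claw":-0.25},
    {"x":0,"y":0,"z":0.14,"rx":0,"ry":0,"rz":0,"claw":-0.25},
    {"x":0,"y":0,"z":0.14,"rx":0,"ry":0,"rz":0,"claw":-0.25},
    {"x":0,"y":0,"z":0.05,"rx":0,"ry":0,"rz":0,"claw":-0.25},
    {"x":0,"y":0,"z":0,"rx":0,"ry":0,"rz":0,"claw":-0.25},
    {"x":0,"y":0,"z":0,"rx":0,"ry":0,"rz":0,"claw":0.2},
    {"x":0,"y":0,"z":0,"rx":0,"ry":0,"rz":0,"claw":0.2},
  ],
)

```text
time: 11.73
tool_pos: [0.5174, 0.0214, 0.1968]
tool_rot: [-3.136, -0.013, -0.48]
contact_force: [0.7, 0.0, 0.2]
opening: 0.0434
grip_force: 0.0
```

step_arm(
  steps=[
    {"x":0.025,"y":0.26,"z":0,"rx":0,"ry":0,"rz":-0.229,"claw":0.2},
    {"x":0.025,"y":0.26,"z":0,"rx":0,"ry":0,"rz":-0.229,"claw":0.2},
    {"x":0.025,"y":0.26,"z":0,"rx":0,"ry":0,"rz":-0.229,"claw":0.2},
    {"x":0.025,"y":0.26,"z":0,"rx":0,"ry":0,"rz":-0.229,"claw":0.2},
    {"x":0.025,"y":0.26,"z":0,"rx":0,"ry":0,"rz":-0.229,"claw":0.2},
    {"x":0.025,"y":0.26,"z":0,"rx":0,"ry":0,"rz":-0.229,"claw":0.2},
  ],
)

```text
time: 12.23
tool_pos: [0.4388, -0.1648, 0.1905]
tool_rot: [3.139, -0.003, -0.305]
contact_force: [-0.4, -1.5, 0.2]
opening: 0.0548
grip_force: 0.0
```

```bash
cat > look.py <<'E'
from plan import *
def tenons(show=None):
    """tenons on bench by colour in the side picture (top is blocked by the arm) and the top picture"""
    for cam in("side","top"):
        im,D=read_camera(cam)
        hsv=cv2.cvtColor(im,cv2.COLOR_BGR2HSV)
        H=hsv[...,0].astype(int)
        m=((H>=10)&(H<=23)&(hsv[...,1]>80)&(hsv[...,2]>70)).astype(np.uint8)
        n,l,st,c=cv2.connectedComponentsWithStats(m)
        for i in range(1,n):
            if not 60<st[i,4]<900: continue
            rr,cc=np.where(l==i); P=np.array([onz(cam,q,.010)[:2] for q in zip(rr,cc)])
            a=P.mean(0)
            if not(.3<a[0]<.75 and -.55<a[1]<-.15): continue
            (x,y),(w,h),_=cv2.minAreaRect((P*1000).astype(np.float32)); ev,V=np.linalg.eigh(np.cov(P.T))
            print(cam,"tenon",(round(x),round(y)),"dims",round(w),round(h),"ang",round(np.arctan2(V[1,1],V[0,1])%np.pi,2),st[i,4])
    if show: cv2.imwrite("pics/"+show,im)
E
python3 - <<'E'
from look import *
tenons("top2.png")
s=robot.observe();print(s["tool_pos"],s["tool_rot"],s["opening"])
plan([(.4225,-.2915,.15,-.21,.2,0),(.4225,-.2915,.004,-.21,.2,2),(.4225,-.2915,.004,-.21,-1,6)])
E
```

```text
side tenon (334, -240) dims 107 25 ang 0.94 270
side tenon (422, -296) dims 34 75 ang 2.92 318Traceback (most recent call last):
  File "<stdin>", line 2, in <module>
  File "look.py", line 12, in tenons
    rr,cc=np.where(l==i); P=np.array([onz(cam,q,.010)[:2] for q in zip(rr,cc)])
                                      ~~~^^^^^^^^^^^^
  File "h.py", line 12, in onz
    o,d=ray(cam,px); return o+d*(z-o[2])/d[2]
        ~~~^^^^^^^^
  File "h.py", line 5, in ray
    p=camera_params(cam); u=(px[1]-p["cx"])/p["fx"]; v=(px[0]-p["cy"])/p["fy"]
ValueError: time passes only in moves, steps and waits
```

```bash
sed -i '1,3{/^from cell/a\
import functools\
_cp=camera_params\
@functools.lru_cache(None)\
def camera_params(c): return _cp(c)
}' h.py; sed -i 's/H>=10)&(H<=23)/H>=8)\&(H<=24)/; s/hsv\[...,1\]>80/hsv[...,1]>70/' look.py
python3 - <<'E'
from look import *
tenons("top2.png")
s=robot.observe();print(s["time"],s["tool_pos"],s["tool_rot"],s["opening"])
plan([(.4225,-.2915,.15,-.21,.2,0),(.4225,-.2915,.004,-.21,.2,2),(.4225,-.2915,.004,-.21,-1,6)])
E
```

```text
side tenon (334, -239) dims 109 26 ang 0.95 282
side tenon (422, -296) dims 36 76 ang 2.91 337
side tenon (616, -311) dims 32 75 ang 3.06 326
side tenon (551, -398) dims 76 36 ang 0.1 404
side tenon (444, -406) dims 33 74 ang 3.04 400
top tenon (614, -309) dims 24 74 ang 3.1 174
top tenon (550, -395) dims 75 27 ang 0.09 177
top tenon (444, -402) dims 27 73 ang 3.06 179
top tenon (342, -229) dims 61 18 ang 0.89 99
12.3833 [ 0.44051029 -0.15993003  0.19002506] [-3.14156098e+00 -1.70768783e-03 -3.01630258e-01] 0.05512801686551474
CALL
  4 x  x 0.029 y 0.175 z 0.053 rz -0.117 claw 0.2
  6 x  x 0.029 y 0.175 z 0.248 rz -0.117 claw 0.2
  2 x  x 0.029 y 0.175 z 0.248 rz -0.117 claw -1
CALL
  5 x  x 0.0 y -0.0 z 0.0 rz 0.0 claw -1
END [ 0.4223 -0.2917  0.004 ] -0.2097
```

View pics/top2.png

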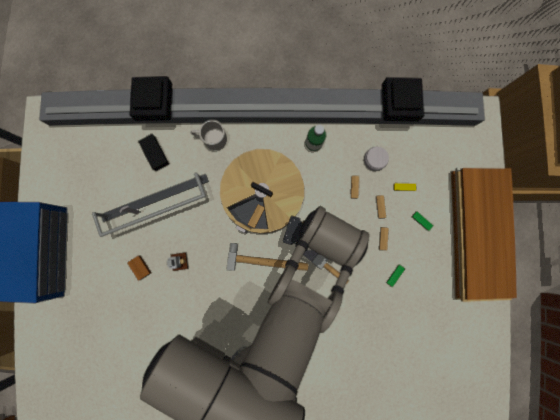

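step_arm(
  steps=[
    {"x":0.029,"y":0.175,"z":0.053,"rx":0,"ry":0,"rz":-0.117,"claw":0.2},
    {"x":0.029,"y":0.175,"z":0.053,"rx":0,"ry":0,"rz":-0.117,"claw":0.2},
    {"x":0.029,"y":0.175,"z":0.053,"rx":0,"ry":0,"rz":-0.117,"claw":0.2},
    {"x":0.029,"y":0.175,"z":0.053,"rx":0,"ry":0,"rz":-0.117,"claw":0.2},
    {"x":0.029,"y":0.175,"z":0.15,"rx":0,"ry":0,"rz":-0.117,"claw":0.2},
    {"x":0.029,"y":0.175,"z":0.15,"rx":0,"ry":0,"rz":-0.117,"claw":0.2},
    {"x":0.029,"y":0.175,"z":0.2,"rx":0,"ry":0,"rz":-0.117,"claw":0.2},
    {"x":0.029,"y":0.175,"z":0.23,"rx":0,"ry":0,"rz":-0.117,"claw":0.2},
    {"x":0.029,"y":0.175,"z":0.248,"rx":0,"ry":0,"rz":-0.117,"claw":0.2},
    {"x":0.029,"y":0.175,"z":0.248,"rx":0,"ry":0,"rz":-0.117,"claw":0.2},
    {"x":0.029,"y":0.175,"z":0.248,"rx":0,"ry":0,"rz":-0.117,"claw":-1},
    {"x":0.029,"y":0.175,"z":0.248,"rx":0,"ry":0,"rz":-0.117,"claw":-1},
  ],
)

```text
time: 13.38
tool_pos: [0.4233, -0.2907, 0.0035]
tool_rot: [3.141, -0.001, -0.207]
contact_force: [-0.3, 0.1, -1.1]
opening: 0.0461
grip_force: 0.0
```

step_arm(
  steps=[
    {"x":0,"y":0,"z":0,"rx":0,"ry":0,"rz":0,"claw":-1},
    {"x":0,"y":0,"z":0,"rx":0,"ry":0,"rz":0,"claw":-1},
    {"x":0,"y":0,"z":0,"rx":0,"ry":0,"rz":0,"claw":-1},
    {"x":0,"y":0,"z":0,"rx":0,"ry":0,"rz":0,"claw":-1},
    {"x":0,"y":0,"z":0,"rx":0,"ry":0,"rz":0,"claw":-1},
  ],
)

```text
time: 13.8
tool_pos: [0.4226, -0.2917, 0.0037]
tool_rot: [3.141, -0.001, -0.209]
contact_force: [0.6, 1.4, 3.2]
opening: 0.0257
grip_force: 25.0
```

```bash
python3 - <<'E'
from plan import *
b=rel(.08,-.014);c=rel(.08,.014)
e=plan([(.4223,-.2917,.10,-.21,-1,0),(.44,-.15,.19,-.3,-1,0),(*b,.19,-.48,-1,2)])
print("return from b to 3rd");f=plan([(.55,-.15,.2,-.2,.2,0),(.5485,-.3945,.16,.095,.2,0),(.5485,-.3945,.004,.095,.2,2),(.5485,-.3945,.004,.095,-1,6)],start=[*b,.19,-.48])
E
```

```text
CALL
  3 x  x -0.0 y 0.0 z -0.128 rz 0.002 claw -1
  5 x  x -0.016 y -0.19 z -0.248 rz 0.116 claw -1
  4 x  x 0.023 y -0.376 z -0.248 rz 0.269 claw -1
CALL
  4 x  x -0.0 y -0.096 z -0.0 rz 0.077 claw -1
END [0.5273 0.0464 0.1897] -0.4804
return from b to 3rd
CALL
  6 x  x 0.148 y 0.218 z -0.013 rz -0.357 claw 0.2
  6 x  x 0.276 y 0.467 z 0.032 rz -0.678 claw 0.2
CALL
  1 x  x -0.003 y 0.046 z 0.008 rz -0.054 claw 0.2
  7 x  x -0.003 y 0.046 z 0.216 rz -0.054 claw 0.2
  4 x  x -0.003 y 0.046 z 0.216 rz -0.054 claw -1
CALL
  3 x  x -0.0 y 0.0 z 0.0 rz -0.0 claw -1
END [ 0.5485 -0.3944  0.004 ] 0.0949
```

step_arm(
  steps=[
    {"x":0,"y":0,"z":-0.06,"rx":0,"ry":0,"rz":0,"claw":-1},
    {"x":0,"y":0,"z":-0.128,"rx":0,"ry":0,"rz":0,"claw":-1},
    {"x":0,"y":0,"z":-0.128,"rx":0,"ry":0,"rz":0.002,"claw":-1},
    {"x":-0.016,"y":-0.19,"z":-0.248,"rx":0,"ry":0,"rz":0.116,"claw":-1},
    {"x":-0.016,"y":-0.19,"z":-0.248,"rx":0,"ry":0,"rz":0.116,"claw":-1},
    {"x":-0.016,"y":-0.19,"z":-0.248,"rx":0,"ry":0,"rz":0.116,"claw":-1},
    {"x":-0.016,"y":-0.19,"z":-0.248,"rx":0,"ry":0,"rz":0.116,"claw":-1},
    {"x":0.023,"y":-0.376,"z":-0.248,"rx":0,"ry":0,"rz":0.269,"claw":-1},
    {"x":0.023,"y":-0.376,"z":-0.248,"rx":0,"ry":0,"rz":0.269,"claw":-1},
    {"x":0.023,"y":-0.376,"z":-0.248,"rx":0,"ry":0,"rz":0.269,"claw":-1},
    {"x":0.023,"y":-0.376,"z":-0.248,"rx":0,"ry":0,"rz":0.269,"claw":-1},
    {"x":0.023,"y":-0.376,"z":-0.248,"rx":0,"ry":0,"rz":0.269,"claw":-1},
  ],
)

```text
time: 14.8
tool_pos: [0.4986, -0.0152, 0.1893]
tool_rot: [-3.14, -0.0, -0.415]
contact_force: [-0.8, 0.0, -0.5]
opening: 0.0257
grip_force: 25.0
```

step_arm(
  steps=[
    {"x":0,"y":-0.096,"z":0,"rx":0,"ry":0,"rz":0.077,"claw":-1},
    {"x":0,"y":-0.096,"z":0,"rx":0,"ry":0,"rz":0.077,"claw":-1},
    {"x":0,"y":-0.096,"z":0,"rx":0,"ry":0,"rz":0.077,"claw":-1},
    {"x":0,"y":-0.096,"z":0,"rx":0,"ry":0,"rz":0.077,"claw":-1},
  ],
)

```text
time: 15.13
tool_pos: [0.5267, 0.0471, 0.1888]
tool_rot: [3.141, 0.001, -0.478]
contact_force: [-1.1, 0.3, 0.2]
opening: 0.0255
grip_force: 25.0
```

step_arm(
  steps=[
    {"x":0,"y":0,"z":0.05,"rx":0,"ry":0,"rz":0,"claw":-1},
    {"x":0,"y":0,"z":0.1,"rx":0,"ry":0,"rz":0,"claw":-1},
    {"x":0,"y":0,"z":0.14,"rx":0,"ry":0,"rz":0,"claw":-1},
    {"x":0,"y":0,"z":0.14,"rx":0,"ry":0,"rz":0,"claw":-1},
    {"x":0,"y":0,"z":0.14,"rx":0,"ry":0,"rz":0,"claw":-0.25},
    {"x":0,"y":0,"z":0.14,"rx":0,"ry":0,"rz":0,"claw":-0.25},
    {"x":0,"y":0,"z":0.14,"rx":0,"ry":0,"rz":0,"claw":-0.25},
    {"x":0,"y":0,"z":0.05,"rx":0,"ry":0,"rz":0,"claw":-0.25},
    {"x":0,"y":0,"z":0,"rx":0,"ry":0,"rz":0,"claw":-0.25},
    {"x":0,"y":0,"z":0,"rx":0,"ry":0,"rz":0,"claw":0.2},
  ],
)

```text
time: 15.97
tool_pos: [0.5284, 0.0463, 0.1949]
tool_rot: [-3.139, -0.007, -0.48]
contact_force: [0.9, -0.4, -0.1]
opening: 0.0379
grip_force: 0.0
```

step_arm(
  steps=[
    {"x":0.148,"y":0.218,"z":-0.013,"rx":0,"ry":0,"rz":-0.357,"claw":0.2},
    {"x":0.148,"y":0.218,"z":-0.013,"rx":0,"ry":0,"rz":-0.357,"claw":0.2},
    {"x":0.148,"y":0.218,"z":-0.013,"rx":0,"ry":0,"rz":-0.357,"claw":0.2},
    {"x":0.148,"y":0.218,"z":-0.013,"rx":0,"ry":0,"rz":-0.357,"claw":0.2},
    {"x":0.148,"y":0.218,"z":-0.013,"rx":0,"ry":0,"rz":-0.357,"claw":0.2},
    {"x":0.276,"y":0.467,"z":0.032,"rx":0,"ry":0,"rz":-0.678,"claw":0.2},
    {"x":0.276,"y":0.467,"z":0.032,"rx":0,"ry":0,"rz":-0.678,"claw":0.2},
    {"x":0.276,"y":0.467,"z":0.032,"rx":0,"ry":0,"rz":-0.678,"claw":0.2},
    {"x":0.276,"y":0.467,"z":0.032,"rx":0,"ry":0,"rz":-0.678,"claw":0.2},
    {"x":0.276,"y":0.467,"z":0.032,"rx":0,"ry":0,"rz":-0.678,"claw":0.2},
    {"x":0.276,"y":0.467,"z":0.032,"rx":0,"ry":0,"rz":-0.678,"claw":0.2},
    {"x":0.276,"y":0.467,"z":0.032,"rx":0,"ry":0,"rz":-0.678,"claw":0.2},
  ],
)

```text
time: 16.97
tool_pos: [0.5475, -0.3627, 0.1653]
tool_rot: [3.141, 0.0, 0.048]
contact_force: [-0.6, 0.7, 0.4]
opening: 0.0549
grip_force: 0.0
```

```bash
python3 - <<'E'
from look import *
tenons("top3.png")
s=robot.observe();print(s["time"],s["tool_pos"],s["tool_rot"],s["opening"])
plan([(.5485,-.3945,.16,.095,.2,0),(.5485,-.3945,.004,.095,.2,2),(.5485,-.3945,.004,.095,-1,6)])
E
```

```text
side tenon (333, -238) dims 109 27 ang 0.94 292
side tenon (616, -313) dims 35 75 ang 3.11 331
side tenon (551, -398) dims 76 37 ang 0.11 420
side tenon (444, -405) dims 37 74 ang 3.05 402
top tenon (616, -309) dims 24 71 ang 3.07 164
17.0667 [ 0.54854707 -0.35918926  0.16609311] [-3.14154431e+00 -6.26133462e-04  5.19501976e-02] 0.05505180607674921
CALL
  1 x  x -0.003 y 0.047 z 0.008 rz -0.055 claw 0.2
  7 x  x -0.003 y 0.047 z 0.216 rz -0.055 claw 0.2
  4 x  x -0.003 y 0.047 z 0.216 rz -0.055 claw -1
CALL
  3 x  x 0.0 y 0.0 z 0.0 rz 0.0 claw -1
END [ 0.5481 -0.3945  0.0041] 0.0951
```

step_arm(
  steps=[
    {"x":-0.003,"y":0.047,"z":0.008,"rx":0,"ry":0,"rz":-0.055,"claw":0.2},
    {"x":-0.003,"y":0.047,"z":0.1,"rx":0,"ry":0,"rz":-0.055,"claw":0.2},
    {"x":-0.003,"y":0.047,"z":0.1,"rx":0,"ry":0,"rz":-0.055,"claw":0.2},
    {"x":-0.003,"y":0.047,"z":0.15,"rx":0,"ry":0,"rz":-0.055,"claw":0.2},
    {"x":-0.003,"y":0.047,"z":0.19,"rx":0,"ry":0,"rz":-0.055,"claw":0.2},
    {"x":-0.003,"y":0.047,"z":0.216,"rx":0,"ry":0,"rz":-0.055,"claw":0.2},
    {"x":-0.003,"y":0.047,"z":0.216,"rx":0,"ry":0,"rz":-0.055,"claw":0.2},
    {"x":-0.003,"y":0.047,"z":0.216,"rx":0,"ry":0,"rz":-0.055,"claw":-1},
    {"x":-0.003,"y":0.047,"z":0.216,"rx":0,"ry":0,"rz":-0.055,"claw":-1},
    {"x":-0.003,"y":0.047,"z":0.216,"rx":0,"ry":0,"rz":-0.055,"claw":-1},
    {"x":-0.003,"y":0.047,"z":0.216,"rx":0,"ry":0,"rz":-0.055,"claw":-1},
    {"x":-0.003,"y":0.047,"z":0.216,"rx":0,"ry":0,"rz":-0.055,"claw":-1},
  ],
)

```text
time: 18.07
tool_pos: [0.5485, -0.3948, 0.0039]
tool_rot: [3.141, -0.001, 0.096]
contact_force: [0.4, -0.8, 0.5]
opening: 0.0263
grip_force: 0.0
```

step_arm(
  steps=[
    {"x":0,"y":0,"z":0,"rx":0,"ry":0,"rz":0,"claw":-1},
    {"x":0,"y":0,"z":0,"rx":0,"ry":0,"rz":0,"claw":-1},
  ],
)

```text
time: 18.23
tool_pos: [0.5485, -0.3949, 0.0039]
tool_rot: [3.141, -0.001, 0.096]
contact_force: [0.3, 1.6, 3.9]
opening: 0.0258
grip_force: 25.0
```

```bash
python3 - <<'E'
from plan import *
c=rel(.08,.014); s=robot.observe(); p=s["tool_pos"];print(p,s["tool_rot"][2])
e=plan([(p[0],p[1],.10,.095,-1,0),(.53,-.2,.19,-.2,-1,0),(*c,.19,-.48,-1,2)])
print("return to 4th");f=plan([(.45,-.2,.2,-.3,.2,0),(.4437,-.401,.16,-.09,.2,1)],start=[*c,.19,-.48])
print("down");plan([(.4437,-.401,.004,-.09,.2,2),(.4437,-.401,.004,-.09,-1,6)],start=f)
E
```

```text
[ 0.54854234 -0.39489631  0.00390003] 0.09554722293309204
CALL
  3 x  x 0.0 y 0.0 z -0.128 rz 0.001 claw -1
  6 x  x 0.0 y -0.261 z -0.248 rz 0.376 claw -1
  3 x  x 0.004 y -0.409 z -0.248 rz 0.555 claw -1
CALL
  5 x  x -0.06 y -0.136 z -0.0 rz 0.178 claw -1
END [0.5139 0.0219 0.1899] -0.4801
return to 4th
CALL
  7 x  x 0.061 y 0.302 z -0.013 rz -0.229 claw 0.2
  5 x  x 0.158 y 0.503 z 0.031 rz -0.452 claw 0.2
CALL
  2 x  x 0.004 y 0.044 z 0.009 rz -0.045 claw 0.2
END [ 0.4439 -0.4008  0.16  ] -0.0897
down
CALL
  7 x  x -0.0 y 0.0 z 0.208 rz 0.0 claw 0.2
  5 x  x -0.0 y 0.0 z 0.208 rz 0.0 claw -1
CALL
  2 x  x -0.0 y 0.0 z 0.0 rz 0.0 claw -1
END [ 0.4439 -0.4008  0.004 ] -0.0897
```

step_arm(
  steps=[
    {"x":0,"y":0,"z":-0.06,"rx":0,"ry":0,"rz":0,"claw":-1},
    {"x":0,"y":0,"z":-0.128,"rx":0,"ry":0,"rz":0,"claw":-1},
    {"x":0,"y":0,"z":-0.128,"rx":0,"ry":0,"rz":0,"claw":-1},
    {"x":0,"y":-0.261,"z":-0.248,"rx":0,"ry":0,"rz":0.376,"claw":-1},
    {"x":0,"y":-0.261,"z":-0.248,"rx":0,"ry":0,"rz":0.376,"claw":-1},
    {"x":0,"y":-0.261,"z":-0.248,"rx":0,"ry":0,"rz":0.376,"claw":-1},
    {"x":0,"y":-0.261,"z":-0.248,"rx":0,"ry":0,"rz":0.376,"claw":-1},
    {"x":0,"y":-0.261,"z":-0.248,"rx":0,"ry":0,"rz":0.376,"claw":-1},
    {"x":0.004,"y":-0.409,"z":-0.248,"rx":0,"ry":0,"rz":0.555,"claw":-1},
    {"x":0.004,"y":-0.409,"z":-0.248,"rx":0,"ry":0,"rz":0.555,"claw":-1},
    {"x":0.004,"y":-0.409,"z":-0.248,"rx":0,"ry":0,"rz":0.555,"claw":-1},
    {"x":0.004,"y":-0.409,"z":-0.248,"rx":0,"ry":0,"rz":0.555,"claw":-1},
  ],
)

```text
time: 19.23
tool_pos: [0.5209, -0.0837, 0.1896]
tool_rot: [-3.14, 0.001, -0.336]
contact_force: [0.8, -0.1, 1.1]
opening: 0.0255
grip_force: 25.0
```

step_arm(
  steps=[
    {"x":-0.06,"y":-0.136,"z":0,"rx":0,"ry":0,"rz":0.178,"claw":-1},
    {"x":-0.06,"y":-0.136,"z":0,"rx":0,"ry":0,"rz":0.178,"claw":-1},
    {"x":-0.06,"y":-0.136,"z":0,"rx":0,"ry":0,"rz":0.178,"claw":-1},
    {"x":-0.06,"y":-0.136,"z":0,"rx":0,"ry":0,"rz":0.178,"claw":-1},
    {"x":-0.06,"y":-0.136,"z":0,"rx":0,"ry":0,"rz":0.178,"claw":-1},
  ],
)

```text
time: 19.65
tool_pos: [0.5135, 0.0226, 0.1892]
tool_rot: [3.141, -0.0, -0.477]
contact_force: [0.6, -0.3, 0.4]
opening: 0.0256
grip_force: 25.0
```

step_arm(
  steps=[
    {"x":0,"y":0,"z":0.05,"rx":0,"ry":0,"rz":0,"claw":-1},
    {"x":0,"y":0,"z":0.1,"rx":0,"ry":0,"rz":0,"claw":-1},
    {"x":0,"y":0,"z":0.14,"rx":0,"ry":0,"rz":0,"claw":-1},
    {"x":0,"y":0,"z":0.14,"rx":0,"ry":0,"rz":0,"claw":-1},
    {"x":0,"y":0,"z":0.14,"rx":0,"ry":0,"rz":0,"claw":-0.25},
    {"x":0,"y":0,"z":0.14,"rx":0,"ry":0,"rz":0,"claw":-0.25},
    {"x":0,"y":0,"z":0.14,"rx":0,"ry":0,"rz":0,"claw":-0.25},
    {"x":0,"y":0,"z":0.05,"rx":0,"ry":0,"rz":0,"claw":-0.25},
    {"x":0,"y":0,"z":0,"rx":0,"ry":0,"rz":0,"claw":-0.25},
    {"x":0,"y":0,"z":0,"rx":0,"ry":0,"rz":0,"claw":0.2},
  ],
)

```text
time: 20.48
tool_pos: [0.5158, 0.0214, 0.1955]
tool_rot: [-3.138, -0.008, -0.48]
contact_force: [0.4, 0.8, 0.1]
opening: 0.0374
grip_force: 0.0
```

step_arm(
  steps=[
    {"x":0.061,"y":0.302,"z":-0.013,"rx":0,"ry":0,"rz":-0.229,"claw":0.2},
    {"x":0.061,"y":0.302,"z":-0.013,"rx":0,"ry":0,"rz":-0.229,"claw":0.2},
    {"x":0.061,"y":0.302,"z":-0.013,"rx":0,"ry":0,"rz":-0.229,"claw":0.2},
    {"x":0.061,"y":0.302,"z":-0.013,"rx":0,"ry":0,"rz":-0.229,"claw":0.2},
    {"x":0.061,"y":0.302,"z":-0.013,"rx":0,"ry":0,"rz":-0.229,"claw":0.2},
    {"x":0.061,"y":0.302,"z":-0.013,"rx":0,"ry":0,"rz":-0.229,"claw":0.2},
    {"x":0.158,"y":0.503,"z":0.031,"rx":0,"ry":0,"rz":-0.452,"claw":0.2},
    {"x":0.158,"y":0.503,"z":0.031,"rx":0,"ry":0,"rz":-0.452,"claw":0.2},
    {"x":0.158,"y":0.503,"z":0.031,"rx":0,"ry":0,"rz":-0.452,"claw":0.2},
    {"x":0.158,"y":0.503,"z":0.031,"rx":0,"ry":0,"rz":-0.452,"claw":0.2},
    {"x":0.158,"y":0.503,"z":0.031,"rx":0,"ry":0,"rz":-0.452,"claw":0.2},
    {"x":0.158,"y":0.503,"z":0.031,"rx":0,"ry":0,"rz":-0.452,"claw":0.2},
  ],
)

```text
time: 21.48
tool_pos: [0.4439, -0.3705, 0.1668]
tool_rot: [3.14, -0.002, -0.129]
contact_force: [-0.7, 1.2, 0.8]
opening: 0.055
grip_force: 0.0
```

```bash
python3 - <<'E'
from look import *
tenons("top4.png")
s=robot.observe();print(s["time"],s["tool_pos"],s["tool_rot"],s["opening"])
plan([(.4437,-.401,.16,-.09,.2,0),(.4437,-.401,.004,-.09,.2,2),(.4437,-.401,.004,-.09,-1,5)])
E
```

```text
side tenon (333, -239) dims 110 27 ang 0.93 294
side tenon (616, -311) dims 32 74 ang 3.06 325
side tenon (444, -404) dims 36 75 ang 3.05 423
top tenon (614, -309) dims 24 74 ang 3.1 174
top tenon (330, -242) dims 95 18 ang 0.85 109
21.5833 [ 0.44454679 -0.36728598  0.16722483] [ 3.14096555e+00 -1.25981221e-03 -1.25612816e-01] 0.05514292985722695
CALL
  1 x  x 0.005 y 0.045 z 0.01 rz -0.045 claw 0.2
  7 x  x 0.005 y 0.045 z 0.218 rz -0.045 claw 0.2
  4 x  x 0.005 y 0.045 z 0.218 rz -0.045 claw -1
CALL
  2 x  x -0.0 y -0.0 z -0.0 rz -0.0 claw -1
END [ 0.444  -0.4012  0.0037] -0.0903
```

step_arm(
  steps=[
    {"x":0.005,"y":0.045,"z":0.01,"rx":0,"ry":0,"rz":-0.045,"claw":0.2},
    {"x":0.005,"y":0.045,"z":0.1,"rx":0,"ry":0,"rz":-0.045,"claw":0.2},
    {"x":0.005,"y":0.045,"z":0.1,"rx":0,"ry":0,"rz":-0.045,"claw":0.2},
    {"x":0.005,"y":0.045,"z":0.15,"rx":0,"ry":0,"rz":-0.045,"claw":0.2},
    {"x":0.005,"y":0.045,"z":0.19,"rx":0,"ry":0,"rz":-0.045,"claw":0.2},
    {"x":0.005,"y":0.045,"z":0.217,"rx":0,"ry":0,"rz":-0.045,"claw":0.2},
    {"x":0.005,"y":0.045,"z":0.217,"rx":0,"ry":0,"rz":-0.045,"claw":0.2},
    {"x":0.005,"y":0.045,"z":0.217,"rx":0,"ry":0,"rz":-0.045,"claw":-1},
    {"x":0.005,"y":0.045,"z":0.217,"rx":0,"ry":0,"rz":-0.045,"claw":-1},
    {"x":0.005,"y":0.045,"z":0.217,"rx":0,"ry":0,"rz":-0.045,"claw":-1},
    {"x":0.005,"y":0.045,"z":0.217,"rx":0,"ry":0,"rz":-0.045,"claw":-1},
    {"x":0.005,"y":0.045,"z":0.217,"rx":0,"ry":0,"rz":-0.045,"claw":-1},
  ],
)

```text
time: 22.58
tool_pos: [0.4443, -0.4016, 0.0041]
tool_rot: [3.141, -0.001, -0.09]
contact_force: [0.8, -0.6, -0.1]
opening: 0.0263
grip_force: 0.3
```

step_arm(
  steps=[
    {"x":0,"y":0,"z":0,"rx":0,"ry":0,"rz":0,"claw":-1},
    {"x":0,"y":0,"z":0,"rx":0,"ry":0,"rz":0,"claw":-1},
  ],
)

```text
time: 22.75
tool_pos: [0.4442, -0.4016, 0.004]
tool_rot: [3.141, -0.001, -0.09]
contact_force: [0.5, 3.1, 6.6]
opening: 0.0255
grip_force: 25.0
```

```bash
python3 - <<'E'
from plan import *
c=rel(.08,-.014); s=robot.observe(); p=s["tool_pos"];print(p,s["tool_rot"][2])
e=plan([(p[0],p[1],.10,-.09,-1,0),(.45,-.2,.19,-.3,-1,0),(*c,.19,-.48,-1,2)])
print("return to 5th");f=plan([(.58,-.15,.2,-.25,.2,0),(.615,-.3085,.16,-.07,.2,0)],start=[*c,.19,-.48])
E
```

```text
[ 0.44424373 -0.40158902  0.00401257] -0.08989580658402874
CALL
  3 x  x 0.0 y 0.0 z -0.128 rz 0.0 claw -1
  6 x  x -0.016 y -0.268 z -0.248 rz 0.268 claw -1
  3 x  x 0.015 y -0.413 z -0.248 rz 0.366 claw -1
CALL
  6 x  x -0.015 y -0.196 z 0.0 rz 0.131 claw -1
END [0.527  0.0467 0.19  ] -0.4802
return to 5th
CALL
  6 x  x 0.184 y 0.2 z -0.013 rz -0.293 claw 0.2
  5 x  x 0.323 y 0.366 z 0.04 rz -0.522 claw 0.2
END [ 0.6152 -0.3089  0.16  ] -0.07
```

step_arm(
  steps=[
    {"x":0,"y":0,"z":-0.06,"rx":0,"ry":0,"rz":0,"claw":-1},
    {"x":0,"y":0,"z":-0.128,"rx":0,"ry":0,"rz":0,"claw":-1},
    {"x":0,"y":0,"z":-0.128,"rx":0,"ry":0,"rz":0,"claw":-1},
    {"x":-0.016,"y":-0.268,"z":-0.248,"rx":0,"ry":0,"rz":0.268,"claw":-1},
    {"x":-0.016,"y":-0.268,"z":-0.248,"rx":0,"ry":0,"rz":0.268,"claw":-1},
    {"x":-0.016,"y":-0.268,"z":-0.248,"rx":0,"ry":0,"rz":0.268,"claw":-1},
    {"x":-0.016,"y":-0.268,"z":-0.248,"rx":0,"ry":0,"rz":0.268,"claw":-1},
    {"x":-0.016,"y":-0.268,"z":-0.248,"rx":0,"ry":0,"rz":0.268,"claw":-1},
    {"x":0.015,"y":-0.413,"z":-0.248,"rx":0,"ry":0,"rz":0.366,"claw":-1},
    {"x":0.015,"y":-0.413,"z":-0.248,"rx":0,"ry":0,"rz":0.366,"claw":-1},
    {"x":0.015,"y":-0.413,"z":-0.248,"rx":0,"ry":0,"rz":0.366,"claw":-1},
    {"x":0.015,"y":-0.413,"z":-0.248,"rx":0,"ry":0,"rz":0.366,"claw":-1},
  ],
)

```text
time: 23.75
tool_pos: [0.4838, -0.0882, 0.1897]
tool_rot: [-3.139, -0.0, -0.372]
contact_force: [-0.2, 0.3, -0.7]
opening: 0.0257
grip_force: 25.0
```

step_arm(
  steps=[
    {"x":-0.015,"y":-0.196,"z":0,"rx":0,"ry":0,"rz":0.131,"claw":-1},
    {"x":-0.015,"y":-0.196,"z":0,"rx":0,"ry":0,"rz":0.131,"claw":-1},
    {"x":-0.015,"y":-0.196,"z":0,"rx":0,"ry":0,"rz":0.131,"claw":-1},
    {"x":-0.015,"y":-0.196,"z":0,"rx":0,"ry":0,"rz":0.131,"claw":-1},
    {"x":-0.015,"y":-0.196,"z":0,"rx":0,"ry":0,"rz":0.131,"claw":-1},
    {"x":-0.015,"y":-0.196,"z":0,"rx":0,"ry":0,"rz":0.131,"claw":-1},
  ],
)

```text
time: 24.25
tool_pos: [0.5265, 0.0473, 0.1888]
tool_rot: [3.141, 0.0, -0.478]
contact_force: [-0.1, -0.0, 0.2]
opening: 0.0258
grip_force: 25.0
```

step_arm(
  steps=[
    {"x":0,"y":0,"z":0.05,"rx":0,"ry":0,"rz":0,"claw":-1},
    {"x":0,"y":0,"z":0.1,"rx":0,"ry":0,"rz":0,"claw":-1},
    {"x":0,"y":0,"z":0.14,"rx":0,"ry":0,"rz":0,"claw":-1},
    {"x":0,"y":0,"z":0.14,"rx":0,"ry":0,"rz":0,"claw":-1},
    {"x":0,"y":0,"z":0.14,"rx":0,"ry":0,"rz":0,"claw":-0.25},
    {"x":0,"y":0,"z":0.14,"rx":0,"ry":0,"rz":0,"claw":-0.25},
    {"x":0,"y":0,"z":0.14,"rx":0,"ry":0,"rz":0,"claw":-0.25},
    {"x":0,"y":0,"z":0.05,"rx":0,"ry":0,"rz":0,"claw":-0.25},
    {"x":0,"y":0,"z":0,"rx":0,"ry":0,"rz":0,"claw":-0.25},
    {"x":0,"y":0,"z":0,"rx":0,"ry":0,"rz":0,"claw":0.2},
  ],
)

```text
time: 25.08
tool_pos: [0.5284, 0.0465, 0.1952]
tool_rot: [-3.138, -0.007, -0.48]
contact_force: [1.0, -0.9, -0.0]
opening: 0.0375
grip_force: 0.0
```

step_arm(
  steps=[
    {"x":0.184,"y":0.2,"z":-0.013,"rx":0,"ry":0,"rz":-0.293,"claw":0.2},
    {"x":0.184,"y":0.2,"z":-0.013,"rx":0,"ry":0,"rz":-0.293,"claw":0.2},
    {"x":0.184,"y":0.2,"z":-0.013,"rx":0,"ry":0,"rz":-0.293,"claw":0.2},
    {"x":0.184,"y":0.2,"z":-0.013,"rx":0,"ry":0,"rz":-0.293,"claw":0.2},
    {"x":0.184,"y":0.2,"z":-0.013,"rx":0,"ry":0,"rz":-0.293,"claw":0.2},
    {"x":0.184,"y":0.2,"z":-0.013,"rx":0,"ry":0,"rz":-0.293,"claw":0.2},
    {"x":0.323,"y":0.366,"z":0.04,"rx":0,"ry":0,"rz":-0.522,"claw":0.2},
    {"x":0.323,"y":0.366,"z":0.04,"rx":0,"ry":0,"rz":-0.522,"claw":0.2},
    {"x":0.323,"y":0.366,"z":0.04,"rx":0,"ry":0,"rz":-0.522,"claw":0.2},
    {"x":0.323,"y":0.366,"z":0.04,"rx":0,"ry":0,"rz":-0.522,"claw":0.2},
    {"x":0.323,"y":0.366,"z":0.04,"rx":0,"ry":0,"rz":-0.522,"claw":0.2},
    {"x":0.323,"y":0.366,"z":0.04,"rx":0,"ry":0,"rz":-0.522,"claw":0.2},
  ],
)

```text
time: 26.08
tool_pos: [0.614, -0.3108, 0.159]
tool_rot: [-3.141, 0.0, -0.074]
contact_force: [-0.4, 0.1, 0.1]
opening: 0.0554
grip_force: 0.0
```

```bash
python3 - <<'E'
from look import *
tenons("top5.png")
im=cv2.imread("pics/top5.png"); cv2.imwrite("pics/c5.png",cv2.resize(im[130:290,180:400],None,fx=3,fy=3,interpolation=cv2.INTER_CUBIC))
s=robot.observe();print(s["time"],s["tool_pos"],s["tool_rot"],s["opening"])
plan([(.6155,-.3085,.16,-.07,.2,0),(.6155,-.3085,.004,-.07,.2,2),(.6155,-.3085,.004,-.07,-1,5)])
E
```

```text
side tenon (334, -239) dims 109 26 ang 0.95 287
side tenon (616, -312) dims 37 75 ang 3.11 346
26.1833 [ 0.61472826 -0.30817173  0.16048045] [ 3.14133694e+00 -1.14005049e-03 -7.02979517e-02] 0.05530462800569791
CALL
  1 x  x 0.001 y 0.0 z 0.001 rz -0.0 claw 0.2
  7 x  x 0.001 y 0.0 z 0.209 rz -0.0 claw 0.2
  4 x  x 0.001 y 0.0 z 0.209 rz -0.0 claw -1
CALL
  2 x  x 0.0 y 0.0 z -0.0 rz -0.0 claw -1
END [ 0.6155 -0.3082  0.0037] -0.0703
```

View pics/c5.png

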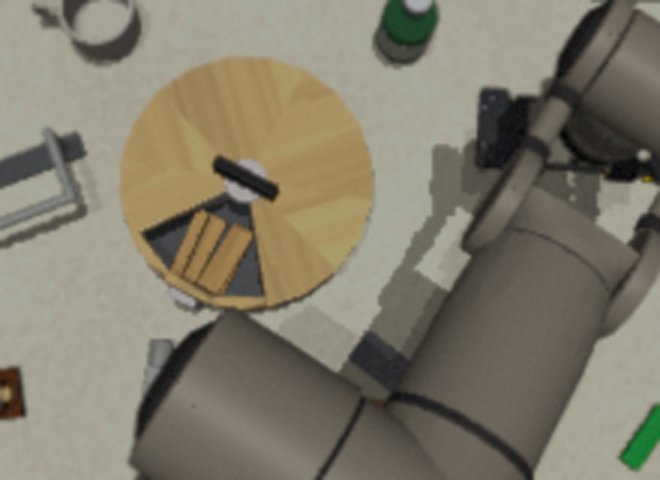

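step_arm(
  steps=[
    {"x":0.001,"y":0,"z":0.1,"rx":0,"ry":0,"rz":0,"claw":0.2},
    {"x":0.001,"y":0,"z":0.1,"rx":0,"ry":0,"rz":0,"claw":0.2},
    {"x":0.001,"y":0,"z":0.15,"rx":0,"ry":0,"rz":0,"claw":0.2},
    {"x":0.001,"y":0,"z":0.19,"rx":0,"ry":0,"rz":0,"claw":0.2},
    {"x":0.001,"y":0,"z":0.209,"rx":0,"ry":0,"rz":0,"claw":0.2},
    {"x":0.001,"y":0,"z":0.209,"rx":0,"ry":0,"rz":0,"claw":0.2},
    {"x":0.001,"y":0,"z":0.209,"rx":0,"ry":0,"rz":0,"claw":-1},
    {"x":0.001,"y":0,"z":0.209,"rx":0,"ry":0,"rz":0,"claw":-1},
    {"x":0.001,"y":0,"z":0.209,"rx":0,"ry":0,"rz":0,"claw":-1},
    {"x":0.001,"y":0,"z":0.209,"rx":0,"ry":0,"rz":0,"claw":-1},
    {"x":0.001,"y":0,"z":0.209,"rx":0,"ry":0,"rz":0,"claw":-1},
    {"x":0.001,"y":0,"z":0.209,"rx":0,"ry":0,"rz":0,"claw":-1},
  ],
)

```text
time: 27.18
tool_pos: [0.6157, -0.3085, 0.0031]
tool_rot: [3.141, -0.001, -0.07]
contact_force: [-0.2, 1.5, 3.3]
opening: 0.0255
grip_force: 25.0
```

```bash
python3 - <<'E'
from plan import *
c=rel(.08,0); s=robot.observe(); p=s["tool_pos"];print(p,s["tool_rot"][2],s["opening"],s["grip_force"])
e=plan([(p[0],p[1],.10,-.07,-1,0),(.575,-.15,.195,-.25,-1,0),(*c,.19,-.48,-1,2)])
print("to handle");f=plan([(*C,.20,1.09,.3,2),(*C,.116,1.09,.3,2),(*C,.116,1.09,-1,7)],start=[*c,.19,-.48])
E
```

```text
[ 0.61570455 -0.30850191  0.00313443] -0.07009271196383393 0.025545959988053212 24.98636305332184
CALL
  3 x  x 0.0 y 0.0 z -0.129 rz -0.0 claw -1
  5 x  x -0.069 y -0.207 z -0.256 rz 0.229 claw -1
  4 x  x -0.129 y -0.367 z -0.251 rz 0.424 claw -1
CALL
  4 x  x -0.054 y -0.066 z 0.002 rz 0.098 claw -1
END [0.5206 0.0343 0.1899] -0.4801
to handle
CALL
  7 x  x 0.053 y 0.0 z -0.007 rz -0.999 claw 0.3
CALL
  9 x  x 0.038 y 0.038 z -0.006 rz -1.0 claw 0.3
  3 x  x 0.038 y 0.038 z 0.106 rz -1.0 claw 0.3
CALL
  2 x  x -0.0 y -0.0 z -0.0 rz 0.0 claw 0.3
  8 x  x -0.0 y -0.0 z -0.0 rz 0.0 claw -1
END [ 0.5916 -0.0029  0.1158] 1.09
```

step_arm(
  steps=[
    {"x":0,"y":0,"z":-0.06,"rx":0,"ry":0,"rz":0,"claw":-1},
    {"x":0,"y":0,"z":-0.129,"rx":0,"ry":0,"rz":0,"claw":-1},
    {"x":0,"y":0,"z":-0.129,"rx":0,"ry":0,"rz":0,"claw":-1},
    {"x":-0.069,"y":-0.207,"z":-0.256,"rx":0,"ry":0,"rz":0.229,"claw":-1},
    {"x":-0.069,"y":-0.207,"z":-0.256,"rx":0,"ry":0,"rz":0.229,"claw":-1},
    {"x":-0.069,"y":-0.207,"z":-0.256,"rx":0,"ry":0,"rz":0.229,"claw":-1},
    {"x":-0.069,"y":-0.207,"z":-0.256,"rx":0,"ry":0,"rz":0.229,"claw":-1},
    {"x":-0.069,"y":-0.207,"z":-0.256,"rx":0,"ry":0,"rz":0.229,"claw":-1},
    {"x":-0.129,"y":-0.367,"z":-0.251,"rx":0,"ry":0,"rz":0.424,"claw":-1},
    {"x":-0.129,"y":-0.367,"z":-0.251,"rx":0,"ry":0,"rz":0.424,"claw":-1},
    {"x":-0.129,"y":-0.367,"z":-0.251,"rx":0,"ry":0,"rz":0.424,"claw":-1},
    {"x":-0.129,"y":-0.367,"z":-0.251,"rx":0,"ry":0,"rz":0.424,"claw":-1},
  ],
)

```text
time: 28.18
tool_pos: [0.5356, -0.0215, 0.1908]
tool_rot: [-3.14, 0.003, -0.399]
contact_force: [0.6, 0.2, -0.4]
opening: 0.0256
grip_force: 25.0
```

step_arm(
  steps=[
    {"x":-0.054,"y":-0.066,"z":0.002,"rx":0,"ry":0,"rz":0.098,"claw":-1},
    {"x":-0.054,"y":-0.066,"z":0.002,"rx":0,"ry":0,"rz":0.098,"claw":-1},
    {"x":-0.054,"y":-0.066,"z":0.002,"rx":0,"ry":0,"rz":0.098,"claw":-1},
    {"x":-0.054,"y":-0.066,"z":0.002,"rx":0,"ry":0,"rz":0.098,"claw":-1},
  ],
)

```text
time: 28.52
tool_pos: [0.5203, 0.0347, 0.1894]
tool_rot: [3.141, -0.001, -0.478]
contact_force: [-0.1, -0.0, 0.2]
opening: 0.0256
grip_force: 25.0
```

step_arm(
  steps=[
    {"x":0,"y":0,"z":0.05,"rx":0,"ry":0,"rz":0,"claw":-1},
    {"x":0,"y":0,"z":0.1,"rx":0,"ry":0,"rz":0,"claw":-1},
    {"x":0,"y":0,"z":0.14,"rx":0,"ry":0,"rz":0,"claw":-1},
    {"x":0,"y":0,"z":0.14,"rx":0,"ry":0,"rz":0,"claw":-1},
    {"x":0,"y":0,"z":0.14,"rx":0,"ry":0,"rz":0,"claw":-0.2},
    {"x":0,"y":0,"z":0.14,"rx":0,"ry":0,"rz":0,"claw":-0.2},
    {"x":0,"y":0,"z":0.14,"rx":0,"ry":0,"rz":0,"claw":-0.2},
    {"x":0,"y":0,"z":0.05,"rx":0,"ry":0,"rz":0,"claw":-0.2},
    {"x":0,"y":0,"z":0,"rx":0,"ry":0,"rz":0,"claw":-0.2},
    {"x":0,"y":0,"z":0,"rx":0,"ry":0,"rz":0,"claw":0.3},
  ],
)

```text
time: 29.35
tool_pos: [0.5227, 0.0338, 0.1956]
tool_rot: [-3.138, -0.008, -0.48]
contact_force: [1.7, -0.1, 0.3]
opening: 0.04
grip_force: 0.0
```

step_arm(
  steps=[
    {"x":0.053,"y":0,"z":-0.007,"rx":0,"ry":0,"rz":-0.999,"claw":0.3},
    {"x":0.053,"y":0,"z":-0.007,"rx":0,"ry":0,"rz":-0.999,"claw":0.3},
    {"x":0.053,"y":0,"z":-0.007,"rx":0,"ry":0,"rz":-0.999,"claw":0.3},
    {"x":0.053,"y":0,"z":-0.007,"rx":0,"ry":0,"rz":-0.999,"claw":0.3},
    {"x":0.053,"y":0,"z":-0.007,"rx":0,"ry":0,"rz":-0.999,"claw":0.3},
    {"x":0.053,"y":0,"z":-0.007,"rx":0,"ry":0,"rz":-0.999,"claw":0.3},
    {"x":0.053,"y":0,"z":-0.007,"rx":0,"ry":0,"rz":-0.999,"claw":0.3},
  ],
)

```text
time: 29.93
tool_pos: [0.5564, 0.0156, 0.1968]
tool_rot: [3.14, -0.003, 0.311]
contact_force: [0.0, 0.4, 0.0]
opening: 0.0597
grip_force: 0.0
```

```bash
python3 - <<'E'
from look import *
tenons("top6.png")
im,D=read_camera("side"); cv2.imwrite("pics/c6.png",np.hstack([cv2.resize(im[120:330,170:400],None,fx=1.8,fy=1.8),cv2.resize(cv2.imread("pics/top6.png")[130:340,200:400],None,fx=1.8,fy=1.8)]))
s=robot.observe();print(s["time"],s["tool_pos"],s["tool_rot"],s["opening"])
plan([(*C,.20,1.09,.3,2),(*C,.116,1.09,.3,2),(*C,.116,1.09,-1,7)])
E
```

```text
side tenon (334, -239) dims 109 26 ang 0.95 282
top tenon (331, -242) dims 94 17 ang 0.9 157
30.0833 [0.55622128 0.01562389 0.19627613] [ 3.14018595e+00 -2.88384075e-03  3.03076229e-01] 0.059617141779619735
CALL
  6 x  x 0.032 y 0.032 z -0.004 rz -0.859 claw 0.3
CALL
  3 x  x 0.001 y 0.008 z -0.001 rz -0.143 claw 0.3
  5 x  x 0.001 y 0.008 z 0.111 rz -0.143 claw 0.3
  4 x  x 0.001 y 0.008 z 0.111 rz -0.143 claw -1
CALL
  4 x  x -0.0 y -0.0 z 0.0 rz 0.0 claw -1
END [ 0.5917 -0.0029  0.116 ] 1.09
```

View pics/c6.png

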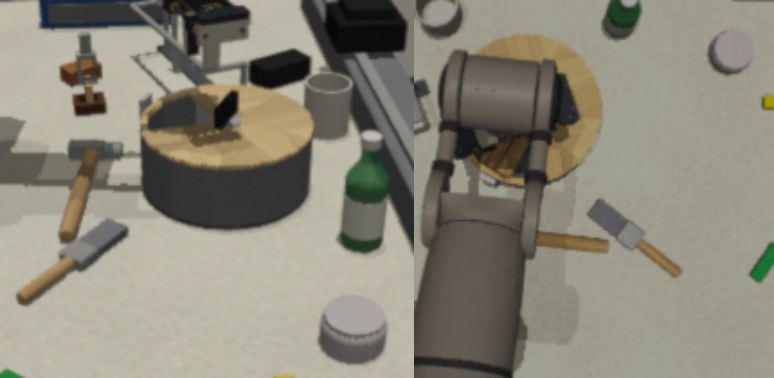

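step_arm(
  steps=[
    {"x":0.032,"y":0.032,"z":-0.004,"rx":0,"ry":0,"rz":-0.859,"claw":0.3},
    {"x":0.032,"y":0.032,"z":-0.004,"rx":0,"ry":0,"rz":-0.859,"claw":0.3},
    {"x":0.032,"y":0.032,"z":-0.004,"rx":0,"ry":0,"rz":-0.859,"claw":0.3},
    {"x":0.032,"y":0.032,"z":-0.004,"rx":0,"ry":0,"rz":-0.859,"claw":0.3},
    {"x":0.032,"y":0.032,"z":-0.004,"rx":0,"ry":0,"rz":-0.859,"claw":0.3},
    {"x":0.032,"y":0.032,"z":-0.004,"rx":0,"ry":0,"rz":-0.859,"claw":0.3},
    {"x":0.032,"y":0.032,"z":-0.004,"rx":0,"ry":0,"rz":-0.859,"claw":0.3},
  ],
)

```text
time: 30.67
tool_pos: [0.586, -0.0, 0.1984]
tool_rot: [3.14, -0.001, 0.979]
contact_force: [-0.2, 0.4, -0.2]
opening: 0.0597
grip_force: 0.0
```

step_arm(
  steps=[
    {"x":0.001,"y":0.008,"z":0,"rx":0,"ry":0,"rz":-0.143,"claw":0.3},
    {"x":0.001,"y":0.008,"z":0,"rx":0,"ry":0,"rz":-0.143,"claw":0.3},
    {"x":0.001,"y":0.008,"z":0.05,"rx":0,"ry":0,"rz":-0.143,"claw":0.3},
    {"x":0.001,"y":0.008,"z":0.09,"rx":0,"ry":0,"rz":-0.143,"claw":0.3},
    {"x":0.001,"y":0.008,"z":0.11,"rx":0,"ry":0,"rz":-0.143,"claw":0.3},
    {"x":0.001,"y":0.008,"z":0.11,"rx":0,"ry":0,"rz":-0.143,"claw":-1},
    {"x":0.001,"y":0.008,"z":0.11,"rx":0,"ry":0,"rz":-0.143,"claw":-1},
    {"x":0.001,"y":0.008,"z":0.11,"rx":0,"ry":0,"rz":-0.143,"claw":-1},
    {"x":0.001,"y":0.008,"z":0.11,"rx":0,"ry":0,"rz":-0.143,"claw":-1},
    {"x":0.001,"y":0.008,"z":0.11,"rx":0,"ry":0,"rz":-0.143,"claw":-1},
    {"x":0.001,"y":0.008,"z":0.11,"rx":0,"ry":0,"rz":-0.143,"claw":-1},
    {"x":0.001,"y":0.008,"z":0.11,"rx":0,"ry":0,"rz":-0.143,"claw":-1},
  ],
)

```text
time: 31.67
tool_pos: [0.5914, -0.0027, 0.1157]
tool_rot: [3.14, -0.0, 1.091]
contact_force: [0.1, -0.7, 0.3]
opening: 0.0175
grip_force: 0.0
```

step_arm(
  steps=[
    {"x":0,"y":0,"z":0,"rx":0,"ry":0,"rz":0,"claw":-1},
    {"x":0,"y":0,"z":0,"rx":0,"ry":0,"rz":0,"claw":-1},
    {"x":0,"y":0,"z":0,"rx":0,"ry":0,"rz":0,"claw":-1},
  ],
)

```text
time: 31.92
tool_pos: [0.5921, -0.0031, 0.1156]
tool_rot: [3.139, -0.0, 1.091]
contact_force: [4.9, -2.5, 2.2]
opening: 0.0137
grip_force: 25.0
```

step_arm(
  steps=[
    {"x":0,"y":0,"z":0,"rx":0,"ry":0,"rz":0.09,"claw":-1},
    {"x":0,"y":0,"z":0,"rx":0,"ry":0,"rz":0.18,"claw":-1},
    {"x":0,"y":0,"z":0,"rx":0,"ry":0,"rz":0.27,"claw":-1},
    {"x":0,"y":0,"z":0,"rx":0,"ry":0,"rz":0.36,"claw":-1},
    {"x":0,"y":0,"z":0,"rx":0,"ry":0,"rz":0.45,"claw":-1},
    {"x":0,"y":0,"z":0,"rx":0,"ry":0,"rz":0.54,"claw":-1},
    {"x":0,"y":0,"z":0,"rx":0,"ry":0,"rz":0.63,"claw":-1},
    {"x":0,"y":0,"z":0,"rx":0,"ry":0,"rz":0.72,"claw":-1},
    {"x":0,"y":0,"z":0,"rx":0,"ry":0,"rz":0.81,"claw":-1},
    {"x":0,"y":0,"z":0,"rx":0,"ry":0,"rz":0.9,"claw":-1},
    {"x":0,"y":0,"z":0,"rx":0,"ry":0,"rz":1,"claw":-1},
  ],
)

```text
time: 32.83
tool_pos: [0.5918, -0.0027, 0.1156]
tool_rot: [3.141, -0.002, 0.303]
contact_force: [2.8, -0.9, 2.8]
opening: 0.0142
grip_force: 25.0
```

step_arm(
  steps=[
    {"x":0,"y":0,"z":0,"rx":0,"ry":0,"rz":0.09,"claw":-1},
    {"x":0,"y":0,"z":0,"rx":0,"ry":0,"rz":0.18,"claw":-1},
    {"x":0,"y":0,"z":0,"rx":0,"ry":0,"rz":0.27,"claw":-1},
    {"x":0,"y":0,"z":0,"rx":0,"ry":0,"rz":0.36,"claw":-1},
    {"x":0,"y":0,"z":0,"rx":0,"ry":0,"rz":0.45,"claw":-1},
    {"x":0,"y":0,"z":0,"rx":0,"ry":0,"rz":0.54,"claw":-1},
    {"x":0,"y":0,"z":0,"rx":0,"ry":0,"rz":0.63,"claw":-1},
    {"x":0,"y":0,"z":0,"rx":0,"ry":0,"rz":0.72,"claw":-1},
    {"x":0,"y":0,"z":0,"rx":0,"ry":0,"rz":0.81,"claw":-1},
    {"x":0,"y":0,"z":0,"rx":0,"ry":0,"rz":0.9,"claw":-1},
    {"x":0,"y":0,"z":0,"rx":0,"ry":0,"rz":1,"claw":-1},
    {"x":0,"y":0,"z":0,"rx":0,"ry":0,"rz":1,"claw":-1},
  ],
)

```text
time: 33.83
tool_pos: [0.5918, -0.0021, 0.1156]
tool_rot: [-3.14, -0.001, -0.482]
contact_force: [4.5, 2.3, 3.6]
opening: 0.014
grip_force: 25.0
```

step_arm(
  steps=[
    {"x":0,"y":0,"z":0,"rx":0,"ry":0,"rz":0,"claw":-1},
    {"x":0,"y":0,"z":0,"rx":0,"ry":0,"rz":0,"claw":-1},
    {"x":0,"y":0,"z":0,"rx":0,"ry":0,"rz":0,"claw":0.3},
    {"x":0,"y":0,"z":0,"rx":0,"ry":0,"rz":0,"claw":0.3},
    {"x":0,"y":0,"z":0,"rx":0,"ry":0,"rz":0,"claw":0.3},
    {"x":0,"y":0,"z":0,"rx":0,"ry":0,"rz":0,"claw":0.3},
    {"x":0,"y":0,"z":-0.15,"rx":0,"ry":0,"rz":0,"claw":0.3},
    {"x":0,"y":0,"z":-0.15,"rx":0,"ry":0,"rz":0,"claw":0.3},
    {"x":0,"y":0,"z":-0.15,"rx":0,"ry":0,"rz":0,"claw":0.3},
    {"x":0,"y":0,"z":-0.15,"rx":0,"ry":0,"rz":0,"claw":0.3},
  ],
)

```text
time: 34.67
tool_pos: [0.5938, -0.0032, 0.2344]
tool_rot: [-3.138, -0.011, -0.479]
contact_force: [-0.3, 0.1, -0.3]
opening: 0.0588
grip_force: 0.0
```

```bash
python3 - <<'E'
from plan import *
s=robot.observe();print(s["time"],s["tool_pos"],s["tool_rot"])
print("to clear");plan([(.50,-.25,.23,-.4,.3,1)])
# rail line from first pictures
for cam in("top","side"):
    P=np.load(cam+"rail.npy")
    import numpy as np
    # bar: main line via RANSAC on xy with z>0.103
    rng=np.random.default_rng(0); best=0
    for _ in range(500):
        a,b=P[rng.integers(len(P),size=2)][:,:2]; d=b-a; L=np.hypot(*d)
        if L<.1: continue
        d/=L; r=abs((P[:,0]-a[0])*d[1]-(P[:,1]-a[1])*d[0]); k=(r<.007).sum()
        if k>best: best=k;keep=r<.007
    Q=P[keep];m=Q[:,:2].mean(0);ev,V=np.linalg.eigh(np.cov(Q[:,:2].T));d=V[:,1];
    if d[1]<0:d=-d
    t=(Q[:,:2]-m)@d; print(cam,best,"dir",d,"yaw",np.arctan2(-d[0],d[1]),"ends",(m+d*np.percentile(t,0.5)).round(4),(m+d*np.percentile(t,99.5)).round(4),"len",np.ptp(np.percentile(t,[.5,99.5])),"z",np.percentile(Q[:,2],[10,50,90]))
# mark & hanger clusters
for cam,f in(("top","topD.npy"),("side","sideD.npy")):
    W=cloud(cam,np.load(f))
    m=(W[...,0]>.33)&(W[...,0]<.42)&(W[...,1]>.2)&(W[...,1]<.32)
    for lo,hi in((.018,.05),(.05,.1),(.105,.16)):
        k=m&(W[...,2]>lo)&(W[...,2]<hi)
        if k.sum()>3: print(cam,"hanger",lo,k.sum(),np.median(W[k],0).round(4),W[k].min(0).round(4),W[k].max(0).round(4))
    m=(W[...,0]>.48)&(W[...,0]<.63)&(W[...,1]>.3)&(W[...,1]<.5)&(W[...,2]>.12)&(W[...,2]<.17)
    print(cam,"mark",m.sum(),np.median(W[m],0),W[m].min(0),W[m].max(0))
E
```

```text
34.6667 [ 0.59381969 -0.00317279  0.23439462] [-3.13794956 -0.01104398 -0.47916189]
to clear
CALL
  8 x  x 0.041 y 0.35 z 0.006 rz -0.101 claw 0.3
END [ 0.5001 -0.2503  0.2299] -0.3998
top 441 dir [-0.36021752  0.93286834] yaw 0.3685010590676644 ends [0.5758 0.1717] [0.4519 0.4925] len 0.34387578773816363 z [0.10988084 0.11390569 0.117482  ]
side 218 dir [-0.36430039  0.9312815 ] yaw 0.37288145819703733 ends [0.5763 0.1675] [0.4507 0.4888] len 0.3450239764990728 z [0.10797085 0.11246294 0.11572271]
top hanger 0.018 139 [0.376  0.2578 0.0223] [0.3425 0.238  0.018 ] [0.3975 0.2923 0.0483]
top hanger 0.05 49 [0.373  0.257  0.0592] [0.3577 0.2448 0.052 ] [0.3869 0.2667 0.0999]
top hanger 0.105 103 [0.3723 0.2637 0.1172] [0.3543 0.2538 0.107 ] [0.3873 0.282  0.1513]
top mark 37 [0.53070192 0.41116167 0.13520395] [0.51954761 0.30423193 0.12020688] [0.5395915  0.42661158 0.14791873]
side hanger 0.018 145 [0.3723 0.2523 0.0223] [0.341  0.2339 0.018 ] [0.4004 0.2981 0.0471]
side hanger 0.05 96 [0.3704 0.2565 0.0602] [0.3528 0.2426 0.0502] [0.3896 0.2866 0.0995]
side hanger 0.105 122 [0.3719 0.2589 0.1215] [0.3542 0.2481 0.1051] [0.3898 0.2812 0.1494]
side mark 38 [0.5317713  0.40985117 0.13430108] [0.52163425 0.39822134 0.12003133] [0.54130719 0.42238382 0.14673027]
```

step_arm(
  steps=[
    {"x":0.041,"y":0.35,"z":0.006,"rx":0,"ry":0,"rz":-0.101,"claw":0.3},
    {"x":0.041,"y":0.35,"z":0.006,"rx":0,"ry":0,"rz":-0.101,"claw":0.3},
    {"x":0.041,"y":0.35,"z":0.006,"rx":0,"ry":0,"rz":-0.101,"claw":0.3},
    {"x":0.041,"y":0.35,"z":0.006,"rx":0,"ry":0,"rz":-0.101,"claw":0.3},
    {"x":0.041,"y":0.35,"z":0.006,"rx":0,"ry":0,"rz":-0.101,"claw":0.3},
    {"x":0.041,"y":0.35,"z":0.006,"rx":0,"ry":0,"rz":-0.101,"claw":0.3},
    {"x":0.041,"y":0.35,"z":0.006,"rx":0,"ry":0,"rz":-0.101,"claw":0.3},
    {"x":0.041,"y":0.35,"z":0.006,"rx":0,"ry":0,"rz":-0.101,"claw":0.3},
  ],
)

```text
time: 35.33
tool_pos: [0.4953, -0.2532, 0.2219]
tool_rot: [3.141, 0.002, -0.405]
contact_force: [-0.6, 0.4, -0.9]
opening: 0.0596
grip_force: 0.0
```

```bash
python3 - <<'E'
from plan import *
im,D=read_camera("top"); cv2.imwrite("pics/top7.png",im);np.save("top7D.npy",D)
im2,D2=read_camera("side"); cv2.imwrite("pics/side7.png",im2);np.save("side7D.npy",D2)
hsv=cv2.cvtColor(im,cv2.COLOR_BGR2HSV)
for r in(.05,.08,.1):
    A=np.arange(0,2*np.pi,.03); px=[proj("top",[C[0]+r*np.cos(a),C[1]+r*np.sin(a),.108]) for a in A]
    row=np.array([hsv[int(round(p[0])),int(round(p[1])),1]<70 for p in px]); B=A[row]; print(r,B.min().round(2),B.max().round(2),B.mean().round(3))
a=cv2.resize(im[240:285,150:205],None,fx=7,fy=7,interpolation=cv2.INTER_CUBIC)
b=cv2.resize(im2[125:190,190:240],None,fx=7,fy=7,interpolation=cv2.INTER_CUBIC)
b=b[:min(b.shape[0],455)]
H=max(a.shape[0],b.shape[0]); out=np.zeros((H,a.shape[1]+b.shape[1],3),np.uint8); out[:a.shape[0],:a.shape[1]]=a; out[:b.shape[0],a.shape[1]:]=b
cv2.imwrite("pics/hz.png",out); print(out.shape)
cv2.imwrite("pics/tz.png",cv2.resize(im[130:260,80:320],None,fx=3.3,fy=3.3,interpolation=cv2.INTER_CUBIC))
E
```

```text
0.05 0.48 1.71 1.095
0.08 0.45 1.74 1.095
0.1 0.45 1.74 1.095
(455, 735, 3)
```

View pics/hz.png

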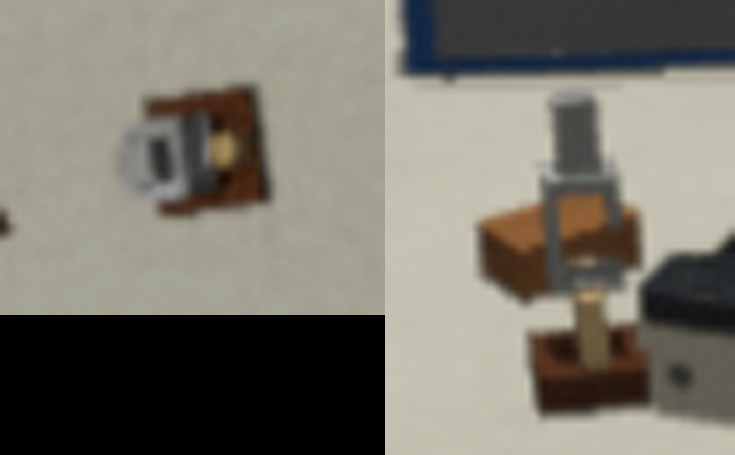

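View pics/tz.png

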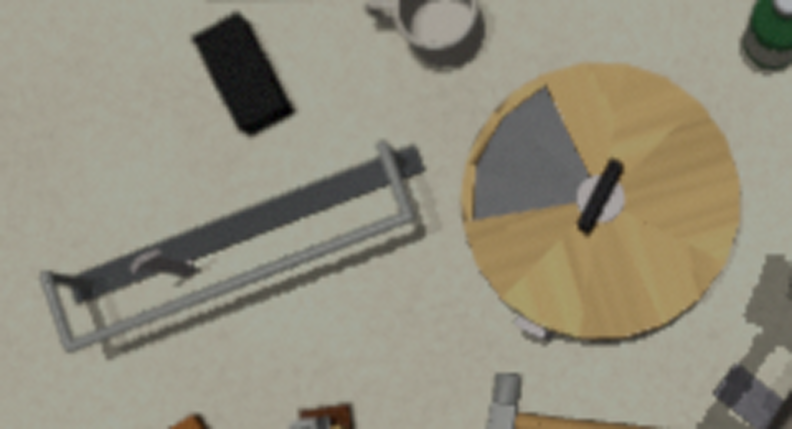

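```bash
python3 - <<'E'
from plan import *
for cam,f in(("top","top7D.npy"),("side","side7D.npy"),("top","topD.npy"),("side","sideD.npy")):
    W=cloud(cam,np.load(f)); m=(W[...,0]>.32)&(W[...,0]<.43)&(W[...,1]>.2)&(W[...,1]<.33)
    k=m&(W[...,2]>.016)&(W[...,2]<.028); P=(W[k][:,:2]*1000).astype(np.float32)
    print(cam,"foot",cv2.minAreaRect(P),np.median(P,0))
    k=m&(W[...,2]>.130)&(W[...,2]<.16); P=W[k]; print("  tab",len(P),P.mean(0).round(4),np.percentile(P,[3,97],axis=0).round(4).tolist())
    k=m&(W[...,2]>.140)&(W[...,2]<.16); P=W[k]; print("  tabtop",len(P),P.mean(0).round(4) if len(P) else 0)
    for q in("hook","hanger","mark"):
        pass
im=cv2.imread("pics/top7.png");hsv=cv2.cvtColor(im,cv2.COLOR_BGR2HSV)
m=np.zeros((420,560),np.uint8); sub=hsv[245:280,165:195]; k=((sub[...,0]<15)|(sub[...,0]>170))&(sub[...,1]>90); m[245:280,165:195]=k
rr,cc=np.where(m); P=np.array([onz("top",(r,c),.022)[:2]*1000 for r,c in zip(rr,cc)],np.float32); print("foot colour",len(P),cv2.minAreaRect(P))
s=robot.observe();print(s["tool_pos"],s["tool_rot"][2])
for q in("hanger","hook","mark","rail"):
    for cam in("top","side"):
        print(q,cam,[(np.round(a["pixel"],1),round(a["conf"],2)) for a in nets.landmark_of(cam,q)[:2]])
print(proj("top",[.372,.258,.147]),proj("side",[.372,.258,.147]),"hook",proj("top",[.372,.258,.097]),proj("side",[.372,.258,.097]))
E
```

```text
top foot ((370.84759521484375, 266.3230895996094), (53.39271926879883, 51.09272384643555), 8.292759895324707) [378.16556 258.40213]
  tab 44 [0.3725 0.2664 0.1453] [[0.3623, 0.2599, 0.1314], [0.3822, 0.2753, 0.1524]]
  tabtop 38 [0.3722 0.2673 0.147 ]
side foot ((369.76507568359375, 262.7092590332031), (53.07946014404297, 57.188167572021484), 7.524741172790527) [364.8417  254.80852]
  tab 42 [0.3717 0.2612 0.1407] [[0.3632, 0.2526, 0.1311], [0.3811, 0.2694, 0.1479]]
  tabtop 23 [0.3709 0.262  0.1454]
top foot ((370.7745666503906, 267.03057861328125), (53.310970306396484, 52.14013671875), 8.357583045959473) [378.02408 258.81403]
  tab 43 [0.3723 0.2665 0.1458] [[0.362, 0.2601, 0.1341], [0.3818, 0.2752, 0.1508]]
  tabtop 38 [0.3722 0.2672 0.147 ]
side foot ((371.1341247558594, 265.5267333984375), (55.70693588256836, 61.90982437133789), 8.5584135055542) [368.99445 254.76073]
  tab 46 [0.3718 0.2614 0.1397] [[0.363, 0.2539, 0.1306], [0.3816, 0.2712, 0.1487]]
  tabtop 22 [0.371  0.2636 0.145 ]
foot colour 105 ((371.29132080078125, 264.9501953125), (51.841861724853516, 46.931514739990234), 9.078857421875)
[ 0.49677624 -0.24987415  0.22224317] -0.40160200779215227
hanger top [(array([259.2, 180.5]), 0.78)]
hanger side [(array([180.2, 222.3]), 0.73), (array([312.5, 366.1]), 0.6)]
hook top [(array([261.1, 174.2]), 0.51)]
hook side [(array([152.8, 213.4]), 0.78), (array([165.3, 327.2]), 0.7)]
mark top [(array([214.3, 160.3]), 0.69), (array([209.4, 136.3]), 0.4)]
mark side []
rail top [(array([217.2, 160.6]), 0.83)]
rail side []
[np.float64(262.62723497443693), np.float64(172.03840064339772)] [np.float64(139.30561492257192), np.float64(216.5138310639803)] hook [np.float64(261.9038683002509), np.float64(175.94981190707458)] [np.float64(154.0849419601983), np.float64(217.61004257901203)]
```

```bash
python3 - <<'E'
from plan import *
plan([(.372,.266,.222,.14,.0,2),(.372,.266,.117,.14,.0,2),(.372,.266,.117,.14,-1,7)])
E
```

```text
CALL
  12 x  x -0.361 y -0.487 z 0.001 rz -0.588 claw 0.0
CALL
  4 x  x -0.018 y -0.099 z 0.0 rz -0.098 claw 0.0
  5 x  x -0.018 y -0.099 z 0.14 rz -0.098 claw 0.0
  3 x  x -0.018 y -0.099 z 0.14 rz -0.098 claw -1
CALL
  5 x  x 0.0 y -0.0 z 0.0 rz 0.0 claw -1
END [0.3718 0.266  0.1173] 0.1401
```

step_arm(
  steps=[
    {"x":-0.18,"y":-0.244,"z":0,"rx":0,"ry":0,"rz":-0.29,"claw":0},
    {"x":-0.18,"y":-0.244,"z":0,"rx":0,"ry":0,"rz":-0.29,"claw":0},
    {"x":-0.18,"y":-0.244,"z":0,"rx":0,"ry":0,"rz":-0.29,"claw":0},
    {"x":-0.18,"y":-0.244,"z":0,"rx":0,"ry":0,"rz":-0.29,"claw":0},
    {"x":-0.18,"y":-0.244,"z":0,"rx":0,"ry":0,"rz":-0.29,"claw":0},
    {"x":-0.361,"y":-0.487,"z":0,"rx":0,"ry":0,"rz":-0.588,"claw":0},
    {"x":-0.361,"y":-0.487,"z":0,"rx":0,"ry":0,"rz":-0.588,"claw":0},
    {"x":-0.361,"y":-0.487,"z":0,"rx":0,"ry":0,"rz":-0.588,"claw":0},
    {"x":-0.361,"y":-0.487,"z":0,"rx":0,"ry":0,"rz":-0.588,"claw":0},
    {"x":-0.361,"y":-0.487,"z":0,"rx":0,"ry":0,"rz":-0.588,"claw":0},
    {"x":-0.361,"y":-0.487,"z":0,"rx":0,"ry":0,"rz":-0.588,"claw":0},
    {"x":-0.361,"y":-0.487,"z":0,"rx":0,"ry":0,"rz":-0.588,"claw":0},
  ],
  squeeze=40,
)

```text
time: 36.83
tool_pos: [0.388, 0.1978, 0.2232]
tool_rot: [-3.139, -0.0, 0.069]
contact_force: [-0.7, 0.5, -0.9]
opening: 0.046
grip_force: 0.0
```

step_arm(
  steps=[
    {"x":-0.018,"y":-0.099,"z":0,"rx":0,"ry":0,"rz":-0.098,"claw":0},
    {"x":-0.018,"y":-0.099,"z":0,"rx":0,"ry":0,"rz":-0.098,"claw":0},
    {"x":-0.018,"y":-0.099,"z":0,"rx":0,"ry":0,"rz":-0.098,"claw":0},
    {"x":-0.018,"y":-0.099,"z":0,"rx":0,"ry":0,"rz":-0.098,"claw":0},
  ],
)

```text
time: 37.17
tool_pos: [0.3716, 0.2666, 0.2229]
tool_rot: [3.141, -0.0, 0.142]
contact_force: [-0.0, -0.7, -0.7]
opening: 0.0458
grip_force: 0.0
```

```bash
python3 - <<'E'
from plan import *
s=robot.observe();print(s["tool_pos"],s["tool_rot"])
plan([(.372,.266,.117,.14,.0,2),(.372,.266,.117,.14,-1,4)])
im,D=read_camera("side"); cv2.imwrite("pics/s8.png",cv2.resize(im[80:210,150:310],None,fx=4,fy=4,interpolation=cv2.INTER_CUBIC))
E
```

```text
[0.37155043 0.26656646 0.22285704] [ 3.14126329e+00 -2.69777150e-05  1.42450143e-01]
CALL
  5 x  x 0.0 y 0.001 z 0.141 rz 0.003 claw 0.0
  5 x  x 0.0 y 0.001 z 0.141 rz 0.003 claw -1
END [0.3717 0.2658 0.1171] 0.1401
```

View pics/s8.png

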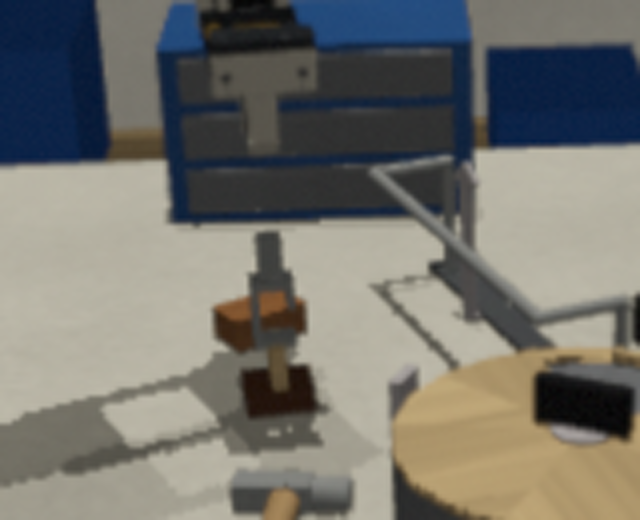

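The finger (pixels 263,120) is lined up above the tab (268,240), and the hook's open side faces right (+x).

step_arm(
  steps=[
    {"x":0,"y":0.001,"z":0.05,"rx":0,"ry":0,"rz":0,"claw":0},
    {"x":0,"y":0.001,"z":0.09,"rx":0,"ry":0,"rz":0,"claw":0},
    {"x":0,"y":0.001,"z":0.12,"rx":0,"ry":0,"rz":0,"claw":0},
    {"x":0,"y":0.001,"z":0.141,"rx":0,"ry":0,"rz":0,"claw":0},
    {"x":0,"y":0.001,"z":0.141,"rx":0,"ry":0,"rz":0,"claw":0},
    {"x":0,"y":0.001,"z":0.141,"rx":0,"ry":0,"rz":0,"claw":-1},
    {"x":0,"y":0.001,"z":0.141,"rx":0,"ry":0,"rz":0,"claw":-1},
    {"x":0,"y":0.001,"z":0.141,"rx":0,"ry":0,"rz":0,"claw":-1},
    {"x":0,"y":0.001,"z":0.141,"rx":0,"ry":0,"rz":0,"claw":-1},
    {"x":0,"y":0.001,"z":0.141,"rx":0,"ry":0,"rz":0,"claw":-1},
    {"x":0,"y":0.001,"z":0.141,"rx":0,"ry":0,"rz":0,"claw":-1},
    {"x":0,"y":0.001,"z":0.141,"rx":0,"ry":0,"rz":0,"claw":-1},
  ],
)

```text
time: 38.22
tool_pos: [0.3724, 0.2647, 0.1176]
tool_rot: [3.142, -0.001, 0.139]
contact_force: [-0.4, 0.0, 2.9]
opening: 0.0138
grip_force: 40.0
```

```bash
cat >> h.py <<'E'
RC=np.array([.5137,.330]);RY=.370
def rail(x,y): return RC+x*np.array([np.cos(RY),np.sin(RY)])+y*np.array([-np.sin(RY),np.cos(RY)])
E
python3 - <<'E'
from plan import *
s=robot.observe();p=s["tool_pos"];print(p,s["tool_rot"],s["opening"],s["grip_force"])
a=rail(-.09,-.115);z=p[2]+.036
e=plan([(p[0],p[1],z,.14,-1,1),(*a,z,RY,-1,3)],mm=25,deg=4)
E
```

```text
[0.37239753 0.26467901 0.11759886] [ 3.14152448e+00 -7.14960590e-04  1.38987905e-01] 0.01380465910485657 39.99949872493744
CALL
  3 x  x 0.0 y 0.0 z -0.048 rz -0.001 claw -1
  8 x  x 0.117 y 0.117 z -0.048 rz -0.294 claw -1
END [0.4715 0.1899 0.1536] 0.3699
```

step_arm(
  steps=[
    {"x":0,"y":0,"z":-0.024,"rx":0,"ry":0,"rz":0,"claw":-1},
    {"x":0,"y":0,"z":-0.048,"rx":0,"ry":0,"rz":0,"claw":-1},
    {"x":0,"y":0,"z":-0.048,"rx":0,"ry":0,"rz":0,"claw":-1},
    {"x":0.023,"y":0.023,"z":-0.048,"rx":0,"ry":0,"rz":-0.06,"claw":-1},
    {"x":0.046,"y":0.046,"z":-0.048,"rx":0,"ry":0,"rz":-0.12,"claw":-1},
    {"x":0.07,"y":0.07,"z":-0.048,"rx":0,"ry":0,"rz":-0.18,"claw":-1},
    {"x":0.093,"y":0.093,"z":-0.048,"rx":0,"ry":0,"rz":-0.24,"claw":-1},
    {"x":0.117,"y":0.117,"z":-0.048,"rx":0,"ry":0,"rz":-0.294,"claw":-1},
    {"x":0.117,"y":0.117,"z":-0.048,"rx":0,"ry":0,"rz":-0.294,"claw":-1},
    {"x":0.117,"y":0.117,"z":-0.048,"rx":0,"ry":0,"rz":-0.294,"claw":-1},
    {"x":0.117,"y":0.117,"z":-0.048,"rx":0,"ry":0,"rz":-0.294,"claw":-1},
  ],
)

```text
time: 39.13
tool_pos: [0.4703, 0.1899, 0.1521]
tool_rot: [-3.141, 0.002, 0.369]
contact_force: [-0.7, -0.5, -2.2]
opening: 0.0139
grip_force: 40.0
```

```bash
python3 - <<'E'
from plan import *
im,D=read_camera("side"); 
cv2.imwrite("pics/s9.png",cv2.resize(im[90:230,190:340],None,fx=4,fy=4,interpolation=cv2.INTER_CUBIC))
im2,D2=read_camera("top"); cv2.imwrite("pics/t9.png",im2)
W=cloud("side",D)
s=robot.observe();p=s["tool_pos"];print(s["time"],p,s["tool_rot"],s["opening"],s["grip_force"],s["contact_force"])
d=W-np.r_[p[:2],0]; m=(np.hypot(d[...,0],d[...,1])<.045)
for lo,hi in((.03,.063),(.09,.10),(.123,.15)):
    k=m&(W[...,2]>lo)&(W[...,2]<hi); Q=W[k][:,:2]-RC; x=Q@[np.cos(RY),np.sin(RY)]; y=Q@[-np.sin(RY),np.cos(RY)]
    print(lo,k.sum(),"zrange",np.percentile(W[k][:,2],[2,98]),"x",np.percentile(x,[3,50,97]),"y",np.percentile(y,[3,50,97]))
a=rail(0,-.115)
e=plan([(*a,p[2],RY,-1,2),(*a,p[2]-.024,RY,-1,2)],mm=14)
E
```

```text
39.2333 [0.47021655 0.19036671 0.1526535 ] [-3.14126954e+00  1.37897398e-03  3.70137858e-01] 0.013370642379381455 39.99951124191284 [-0.21699712 -0.85365691 -1.93178847]
0.03 114 zrange [0.03539314 0.05880375] x [-0.12223997 -0.115008   -0.06927695] y [-0.14349912 -0.11856072 -0.09467988]
0.09 59 zrange [0.09070461 0.09872752] x [-0.10996552 -0.09214173 -0.0760633 ] y [-0.14094791 -0.12229851 -0.10440322]
0.123 101 zrange [0.12339602 0.14867025] x [-0.11024678 -0.09977184 -0.07626511] y [-0.13209088 -0.12474268 -0.10703972]
CALL
  9 x  x 0.121 y 0.001 z 0.0 rz 0.0 claw -1
  3 x  x 0.121 y 0.001 z 0.032 rz 0.0 claw -1
CALL
  1 x  x 0.0 y -0.0 z 0.0 rz 0.0 claw -1
END [0.5551 0.2225 0.1287] 0.3701
```

View pics/s9.png

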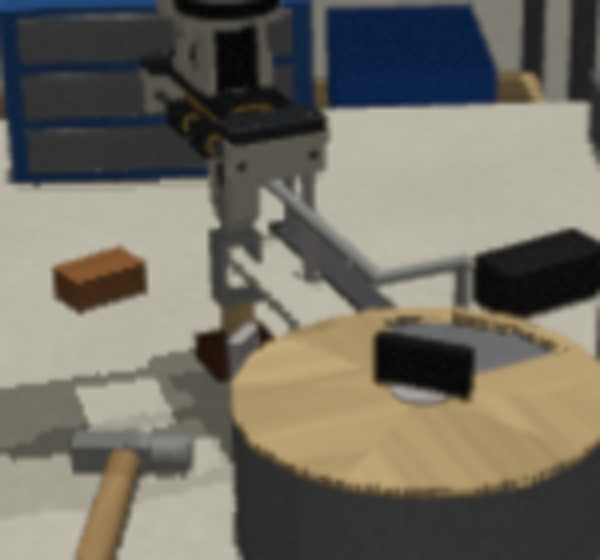

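step_arm(
  steps=[
    {"x":0.02,"y":0.001,"z":0,"rx":0,"ry":0,"rz":0,"claw":-1},
    {"x":0.04,"y":0.001,"z":0,"rx":0,"ry":0,"rz":0,"claw":-1},
    {"x":0.06,"y":0.001,"z":0,"rx":0,"ry":0,"rz":0,"claw":-1},
    {"x":0.08,"y":0.001,"z":0,"rx":0,"ry":0,"rz":0,"claw":-1},
    {"x":0.095,"y":0.001,"z":0,"rx":0,"ry":0,"rz":0,"claw":-1},
    {"x":0.105,"y":0.001,"z":0,"rx":0,"ry":0,"rz":0,"claw":-1},
    {"x":0.115,"y":0.001,"z":0,"rx":0,"ry":0,"rz":0,"claw":-1},
    {"x":0.123,"y":0.001,"z":0,"rx":0,"ry":0,"rz":0,"claw":-1},
    {"x":0.123,"y":0.001,"z":0,"rx":0,"ry":0,"rz":0,"claw":-1},
    {"x":0.123,"y":0.001,"z":0,"rx":0,"ry":0,"rz":0,"claw":-1},
  ],
)

```text
time: 40.07
tool_pos: [0.5573, 0.2226, 0.153]
tool_rot: [3.142, 0.001, 0.37]
contact_force: [0.3, 0.1, -2.4]
opening: 0.0135
grip_force: 40.0
```

```bash
python3 - <<'E'
from plan import *
im,D=read_camera("side"); cv2.imwrite("pics/s10.png",cv2.resize(im[90:230,210:360],None,fx=4,fy=4,interpolation=cv2.INTER_CUBIC))
W=cloud("side",D)
s=robot.observe();p=s["tool_pos"];print(s["time"],p,s["tool_rot"],s["opening"],s["contact_force"])
im2,D2=read_camera("top"); cv2.imwrite("pics/t10.png",im2)
d=W-np.r_[p[:2],0]; m=(np.hypot(d[...,0],d[...,1])<.05)
for lo,hi in((.03,.063),(.123,.15)):
    k=m&(W[...,2]>lo)&(W[...,2]<hi); Q=W[k][:,:2]-RC; x=Q@[np.cos(RY),np.sin(RY)]; y=Q@[-np.sin(RY),np.cos(RY)]
    print(lo,k.sum(),"zrange",np.percentile(W[k][:,2],[2,98]),"x",np.percentile(x,[3,50,97]),"y",np.percentile(y,[3,50,97]))
E
```

```text
40.1167 [0.55707354 0.22243832 0.15305254] [3.14156269e+00 7.71792958e-04 3.69777051e-01] 0.013779497269880052 [ 0.3598224  -0.11897273 -2.70569079]
0.03 40 zrange [0.04655129 0.06244078] x [-0.02871363 -0.01582209  0.02506323] y [-0.11657112 -0.10530825 -0.09188681]
0.123 95 zrange [0.12306786 0.14881337] x [-0.01804291 -0.00617762  0.01774364] y [-0.13301426 -0.12452981 -0.10716097]
```

View pics/s10.png

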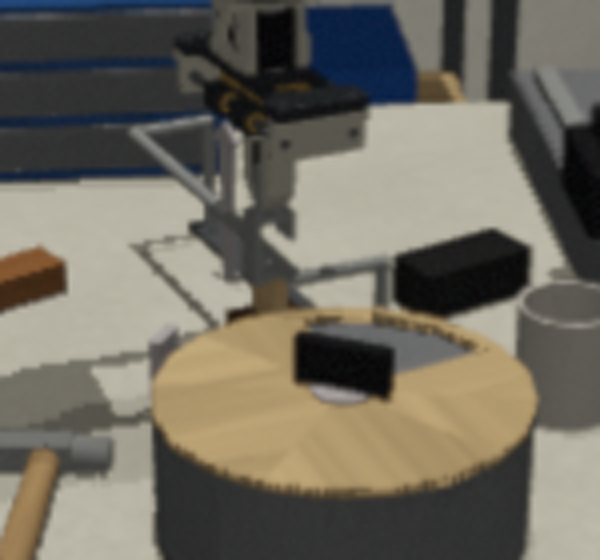

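step_arm(
  steps=[
    {"x":0,"y":0,"z":0.008,"rx":0,"ry":0,"rz":0,"claw":-1},
    {"x":0,"y":0,"z":0.016,"rx":0,"ry":0,"rz":0,"claw":-1},
    {"x":0,"y":0,"z":0.022,"rx":0,"ry":0,"rz":0,"claw":-1},
    {"x":0,"y":0,"z":0.026,"rx":0,"ry":0,"rz":0,"claw":-1},
    {"x":0,"y":0,"z":0.029,"rx":0,"ry":0,"rz":0,"claw":-1},
    {"x":0,"y":0,"z":0.029,"rx":0,"ry":0,"rz":0,"claw":-1},
  ],
)

```text
time: 40.67
tool_pos: [0.5572, 0.2224, 0.1306]
tool_rot: [-3.142, 0.001, 0.37]
contact_force: [0.1, 0.2, -1.7]
opening: 0.0136
grip_force: 40.0
```

step_arm(
  steps=[
    {"x":0,"y":0,"z":0.002,"rx":0,"ry":0,"rz":0,"claw":-1},
    {"x":0,"y":0,"z":0.003,"rx":0,"ry":0,"rz":0,"claw":-1},
    {"x":0,"y":0,"z":0.003,"rx":0,"ry":0,"rz":0,"claw":-1},
  ],
)

```text
time: 40.92
tool_pos: [0.5578, 0.2225, 0.1296]
tool_rot: [3.141, -0.001, 0.37]
contact_force: [-1.1, -1.3, -0.9]
opening: 0.0142
grip_force: 40.0
```

step_arm(
  steps=[
    {"x":0,"y":0,"z":0,"rx":0,"ry":0,"rz":0,"claw":-1},
    {"x":0,"y":0,"z":0,"rx":0,"ry":0,"rz":0,"claw":-1},
    {"x":0,"y":0,"z":0,"rx":0,"ry":0,"rz":0,"claw":-1},
    {"x":0,"y":-0.012,"z":0,"rx":0,"ry":0,"rz":0,"claw":-1},
    {"x":0,"y":-0.026,"z":0,"rx":0,"ry":0,"rz":0,"claw":-1},
    {"x":0,"y":-0.04,"z":0,"rx":0,"ry":0,"rz":0,"claw":-1},
    {"x":0,"y":-0.054,"z":0,"rx":0,"ry":0,"rz":0,"claw":-1},
    {"x":0,"y":-0.068,"z":0,"rx":0,"ry":0,"rz":0,"claw":-1},
    {"x":0,"y":-0.082,"z":0,"rx":0,"ry":0,"rz":0,"claw":-1},
    {"x":0,"y":-0.096,"z":0,"rx":0,"ry":0,"rz":0,"claw":-1},
    {"x":0,"y":-0.11,"z":0,"rx":0,"ry":0,"rz":0,"claw":-1},
    {"x":0,"y":-0.12,"z":0,"rx":0,"ry":0,"rz":0,"claw":-1},
  ],
)

```text
time: 41.92
tool_pos: [0.5248, 0.3077, 0.1295]
tool_rot: [3.141, -0.001, 0.37]
contact_force: [1.2, -4.2, 5.2]
opening: 0.0137
grip_force: 40.0
```

step_arm(
  steps=[
    {"x":0,"y":0,"z":0,"rx":0,"ry":0,"rz":0,"claw":-1},
    {"x":0,"y":-0.014,"z":0,"rx":0,"ry":0,"rz":0,"claw":-1},
    {"x":0,"y":-0.028,"z":0,"rx":0,"ry":0,"rz":0,"claw":-1},
    {"x":0,"y":-0.042,"z":0,"rx":0,"ry":0,"rz":0,"claw":-1},
    {"x":0,"y":-0.056,"z":0,"rx":0,"ry":0,"rz":0,"claw":-1},
    {"x":0,"y":-0.07,"z":0,"rx":0,"ry":0,"rz":0,"claw":-1},
    {"x":0,"y":-0.084,"z":0,"rx":0,"ry":0,"rz":0,"claw":-1},
    {"x":0,"y":-0.098,"z":0,"rx":0,"ry":0,"rz":0,"claw":-1},
    {"x":0,"y":-0.112,"z":0,"rx":0,"ry":0,"rz":0,"claw":-1},
    {"x":0,"y":-0.122,"z":0,"rx":0,"ry":0,"rz":0,"claw":-1},
    {"x":0,"y":-0.127,"z":0,"rx":0,"ry":0,"rz":0,"claw":-1},
    {"x":0,"y":-0.127,"z":0,"rx":0,"ry":0,"rz":0,"claw":-1},
  ],
)

```text
time: 42.92
tool_pos: [0.49, 0.397, 0.1295]
tool_rot: [-3.141, -0.001, 0.371]
contact_force: [-0.1, 0.3, 5.3]
opening: 0.0138
grip_force: 40.0
```

```bash
python3 - <<'E'
from plan import *
im,D=read_camera("side"); cv2.imwrite("pics/s11.png",cv2.resize(im[90:230,190:340],None,fx=4,fy=4,interpolation=cv2.INTER_CUBIC))
s=robot.observe();p=s["tool_pos"];print(s["time"],p,s["tool_rot"],s["opening"],s["contact_force"])
Q=p[:2]-RC; print("rail xy",Q@[np.cos(RY),np.sin(RY)],Q@[-np.sin(RY),np.cos(RY)])
W=cloud("side",D)
Q=W[...,:2]-RC; x=Q@[np.cos(RY),np.sin(RY)]; y=Q@[-np.sin(RY),np.cos(RY)]
m=(abs(x)<.035)&(abs(y-.07)<.05)
for lo,hi in((.006,.036),(.02,.09),(.12,.15)):
    k=m&(W[...,2]>lo)&(W[...,2]<hi)
    if k.sum(): print(lo,k.sum(),np.percentile(W[k][:,2],[2,98]),"x",np.percentile(x[k],[3,50,97]),"y",np.percentile(y[k],[3,50,97]))
E
```

```text
42.9667 [0.48993662 0.39696839 0.12954613] [-3.14002100e+00 -6.56353127e-04  3.70414368e-01] 0.013776324840717887 [0.05549473 1.53298642 3.86551794]
rail xy 0.0020615507263529557 0.07102966315256842
0.006 168 [0.01200496 0.03514025] x [-0.02880477 -0.00970925  0.02575215] y [0.04068066 0.05023297 0.08988614]
0.02 253 [0.02128925 0.08660225] x [-0.02810697 -0.00543847  0.0234908 ] y [0.04130863 0.05730025 0.08731191]
0.12 87 [0.12048167 0.14977689] x [-0.01553124 -0.00676017  0.01344092] y [0.04580628 0.05752843 0.08704377]
```

View pics/s11.png

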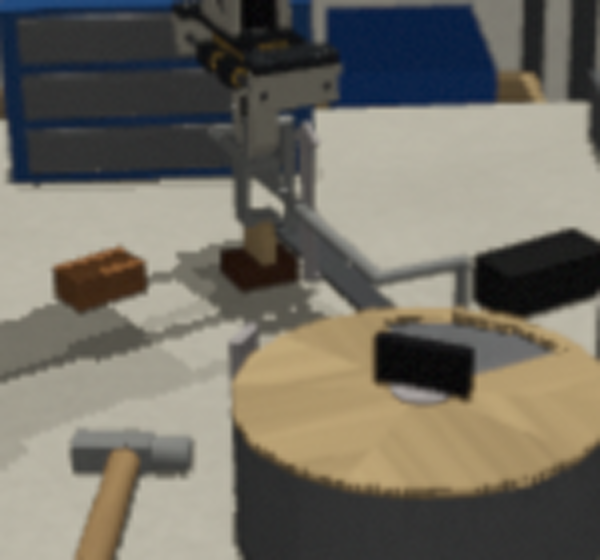

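step_arm(
  steps=[
    {"x":0,"y":0,"z":-0.001,"rx":0,"ry":0,"rz":0,"claw":-1},
    {"x":0,"y":0,"z":-0.001,"rx":0,"ry":0,"rz":0,"claw":-0.6},
    {"x":0,"y":0,"z":-0.001,"rx":0,"ry":0,"rz":0,"claw":-0.3},
    {"x":0,"y":0,"z":-0.001,"rx":0,"ry":0,"rz":0,"claw":0},
    {"x":0,"y":0,"z":-0.001,"rx":0,"ry":0,"rz":0,"claw":0},
    {"x":0,"y":0,"z":-0.001,"rx":0,"ry":0,"rz":0,"claw":0},
    {"x":0,"y":0,"z":-0.04,"rx":0,"ry":0,"rz":0,"claw":0},
    {"x":0,"y":0,"z":-0.09,"rx":0,"ry":0,"rz":0,"claw":0},
    {"x":0,"y":0,"z":-0.14,"rx":0,"ry":0,"rz":0,"claw":0},
    {"x":0,"y":0,"z":-0.14,"rx":0,"ry":0,"rz":0,"claw":0},
    {"x":0,"y":0,"z":-0.14,"rx":0,"ry":0,"rz":0,"claw":0},
  ],
)

```text
time: 43.88
tool_pos: [0.4917, 0.3958, 0.237]
tool_rot: [-3.141, -0.006, 0.369]
contact_force: [0.2, -0.1, -0.1]
opening: 0.046
grip_force: 0.0
```

step_arm(
  steps=[
    {"x":-0.1,"y":0.2,"z":0,"rx":0,"ry":0,"rz":0,"claw":0},
    {"x":-0.1,"y":0.2,"z":0,"rx":0,"ry":0,"rz":0,"claw":0},
    {"x":-0.1,"y":0.2,"z":0,"rx":0,"ry":0,"rz":0,"claw":0},
    {"x":-0.1,"y":0.4,"z":0,"rx":0,"ry":0,"rz":0,"claw":0},
    {"x":-0.1,"y":0.4,"z":0,"rx":0,"ry":0,"rz":0,"claw":0},
    {"x":-0.1,"y":0.4,"z":0,"rx":0,"ry":0,"rz":0,"claw":0},
    {"x":-0.1,"y":0.4,"z":0,"rx":0,"ry":0,"rz":0,"claw":0},
    {"x":-0.1,"y":0.4,"z":0,"rx":0,"ry":0,"rz":0,"claw":0},
    {"x":-0.1,"y":0.4,"z":0,"rx":0,"ry":0,"rz":0,"claw":0},
    {"x":-0.1,"y":0.4,"z":0,"rx":0,"ry":0,"rz":0,"claw":0},
    {"x":-0.1,"y":0.4,"z":0,"rx":0,"ry":0,"rz":0,"claw":0},
  ],
)

```text
time: 44.8
tool_pos: [0.5284, 0.0889, 0.2332]
tool_rot: [-3.14, 0.002, 0.369]
contact_force: [0.5, 0.5, -0.7]
opening: 0.0458
grip_force: 0.0
```

```bash
python3 - <<'E'
from plan import *
im,D=read_camera("side"); im2,D2=read_camera("top"); s=robot.observe();print(s["time"],s["tool_pos"])
a=cv2.resize(im[90:210,190:290],None,fx=4,fy=4); b=cv2.resize(im2[130:290,90:310],None,fx=1.8,fy=1.8,interpolation=cv2.INTER_CUBIC)
o=np.zeros((480,800,3),np.uint8); o[:480,:400]=a; o[:288,400:796]=b; cv2.imwrite("pics/f.png",o)
for cam,DD in(("side",D),("top",D2)):
    W=cloud(cam,DD); Q=W[...,:2]-RC; x=Q@[np.cos(RY),np.sin(RY)]; y=Q@[-np.sin(RY),np.cos(RY)]
    for n,(xl,xh,zl,zh) in dict(foot=(-.035,.035,.006,.036),tab=(-.03,.025,.125,.17),mark=(.03,.06,.12,.16)).items():
        k=(x>xl)&(x<xh)&(abs(y-.07)<.05)&(W[...,2]>zl)&(W[...,2]<zh)
        if k.sum(): print(cam,n,k.sum(),np.percentile(W[k][:,2],[2,98]).round(4),"x",np.percentile(x[k],[3,50,97]).round(4),"y",np.percentile(y[k],[3,50,97]).round(4))
E
```

```text
44.9 [0.52854919 0.08961645 0.23368818]
side foot 167 [0.0124 0.0357] x [-0.0262 -0.0074  0.0274] y [0.0394 0.048  0.0907]
side tab 78 [0.1254 0.16  ] x [-0.0115 -0.0026  0.0071] y [0.058  0.0643 0.0765]
top foot 127 [0.0092 0.0356] x [-0.0267 -0.0149  0.029 ] y [0.0447 0.0611 0.0964]
top tab 69 [0.1253 0.1629] x [-0.0127 -0.0025  0.0102] y [0.0595 0.0648 0.0768]
top mark 39 [0.1208 0.1486] x [0.0415 0.0451 0.0506] y [0.0571 0.0691 0.0843]
```

View pics/f.png

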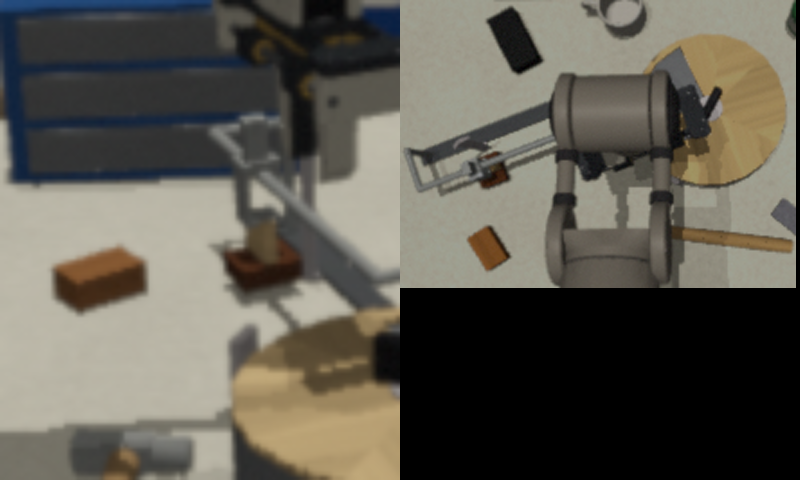

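The hanger hangs on the bar at about 68 mm and the pointer is at about 69 mm. It is upright with its underside at 12 mm, and the lid shows only the grey plate.

```bash
python3 -c "
from cell import robot
print(robot.hand_in())"
```

```text
the job is handed in; nothing more can be done
None
```

The job is handed in: all five tenons are in the fin compartment, the drum is shut, and the hanger hangs on the rail about 1 mm from the pointer; no verdict came back from the judging.

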